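Run the specimen board out over the bench viewer

TASK

Draw the steel locking pin up out of the specimen board and park it upright in the notch of the small dark steel pin rest. Then take the board by its black grip and slide it outward along the riser until its outer end is level with the pointer on the viewer's post; it would tip over the edge there, so keep it lying flat on the riser and finish while still holding it (do not let go). Leave the other things on the bench undisturbed.

Things in the scene. Friction and masses are not known exactly. Their poses are not given: they have to be found in the camera images.
- riser: Fixed grey bench riser, 180 (local x) x 126 x 70 mm high. Origin: centre of its underside on the bench. Local +x is outward, the way the board slides (roughly to the robot's left); z up. On its top two steel guide strips along x, 8 mm high, leave a channel 107 mm wide for the board. A vertical 13 mm bore at local (20, 0) mm goes through its 40 mm thick top.
- board: Loose aluminium board, 300 (local x) x 100 x 10 mm, 0.55 kg, in the riser's channel. Origin: centre of its underside; local +x, its outer end, points along the riser's +x. 13 mm pin hole at local (30, 0), 49 mm window at (105, 0), black grip at the inner end. Centre of mass 13 mm outward of the origin: at the mark it tips unless held. Starts pinned, overhanging the riser's outer end by 50 mm.
- board_end (a point): Middle of the top edge of the board's outer end: board-local (150, 0, 10) mm.
- board_grip (a point): Centre of the top of the black grip, a block fixed on the board at its inner end: 60 (along board x) x 22 (along board y) x 36 mm high above the board's top; this point is board-local (-122, 0, 46) mm. Can be pinched from above across its 22 mm width.
- pin: Loose steel locking pin, 70 g, vertical: round head 24 mm diameter and 34 mm high above the origin, shank 10 mm diameter reaching 40 mm below it with a tapered tip. Origin: centre of the underside of the head (the shoulder); local z up along the pin. At the start it stands in the board's hole and the riser's bore, the shoulder on the board's top 80 mm above the bench.
- pinrest: Fixed dark steel block 60 x 60 x 50 mm high on the bench, with a vertical U notch 15 mm wide cut from its top down to 8 mm above the bench, open at the block's local -x face and closed at 7.5 mm to local +x of its centre. Origin: centre of its underside.
- notch (a point): Seat of the notch: on the block's top (50 mm above the bench) at its centre. A parked pin hangs here by its shoulder, the shank down in the notch.
- viewer: Fixed viewer on the bench, lens facing up. Origin: on the bench under the lens; local axes as the riser's. Base 12 mm high, lens barrel 56 mm diameter up to 48 mm high, and a post of 10 mm diameter at local (45, -92) mm, 88 mm high, carrying the pointer. Nothing of it may be touched by the board.
- pointer (a point): Free tip of the pointer, a dark bar 6 mm wide and 4 mm high at 82 mm above the bench that points across (viewer-local +y) at the side of the board, ending 6 mm short of it. The board's outer end must be level with it, measured along local x.
- dishes: Bystander: stack of round culture dishes, 92 mm diameter, 50 mm high. Origin: centre of underside.
- marker: Bystander: marker pen lying on the bench, 136 mm long along local x, 14 mm thick. Origin near mid-length, underside.
- beaker: Bystander: glass beaker, 72 mm diameter, 90 mm high. Origin: centre of underside.
- reagent: Bystander: amber bottle, 70 mm diameter, 150 mm high. Origin: centre of underside.
- jar: Bystander: small glass jar, 48 mm diameter, 70 mm high. Origin: centre of underside.
- tipbox: Bystander: box of pipette tips, 85 x 120 x 76 mm high. Origin: centre of underside.
- calculator: Bystander: pocket calculator, 75 x 140 x 12 mm. Origin: centre of underside.

How it is judged (in metres and radians):
On the way:
1. the pin is out of the board and hangs upright in the notch of the pin rest, let go (horizontal distance between pin and notch below 0.012 m and z of pin in the frame of notch between -0.004 and 0.004 m and angle between pin's own z axis and vertical below 0.15 rad and contact force between the fingers and pin below 0.2 N), for 0.2 s.
At the end, for the whole second after the job is handed in: Held by the fingers (over 0.5 N) and at rest, the board's outer end is within 6 mm of level with the pointer; the board lies flat in the channel (tilt under 0.04 rad, lifted under 3.5 mm, in line within 0.08 rad), clear of the viewer; the pin hangs upright within 12 mm of the notch's seat (x of board_end in the frame of pointer between -0.006 and 0.006 m and angle between board's own z axis and vertical below 0.04 rad and z of board in the frame of riser between 0.066 and 0.0735 m and angle between the x axis of board and the x axis of riser, either way round below 0.08 rad and contact force between the fingers and board above 0.5 N and contact force between board and viewer below 0.3 N and linear speed of board below 0.02 m/s and horizontal distance between pin and notch below 0.012 m and z of pin in the frame of notch between -0.004 and 0.004 m and angle between pin's own z axis and vertical below 0.15 rad); the arm keeps its last pose, push and grip.
It fails at once if the board tips or is tilted by more than 0.12 rad (angle between board's own z axis and vertical above 0.12 rad).
It fails at once if the board hits the viewer or its pointer (contact force between board and viewer above 1 N).
It fails at once if a bystander is moved by more than 20 mm (distance of any of dishes, marker, beaker, reagent, jar, tipbox, calculator from where it was at the start of the episode above 0.02 m).
It also fails if it takes over 64 s, if anything falls off the work surface, if the arm or the gripper's body presses on something with over 40 N, if the wrist force passes 120 N, or if a joint passes its speed limit or range.

ROBOT

A 6-joint arm with a two-finger parallel gripper is mounted at the origin on the work surface. World frame = base frame: x ahead of the robot, y to its left, z up, the work surface at z = 0. Lengths are in mm, angles in rad, forces in N, time in s.
With the tool pointing down it reaches from about 275 to 750 mm from the base axis. Payload 10.2 kg.
Tool frame: the origin (TCP) lies midway between the tips of the shut fingers; the grasp point (between the pads) lies 19 mm behind it; x points along the fingers, y is the direction in which the jaws open and shut, and the axes are right-handed (so a half turn about x gives the same grasp; the last joint's range is limited). The gripper opens to 85 mm and grips with 20 to 120 N. Pads are 22 mm wide; open, the fingers measure 114 mm over their backs; the gripper's body (76 mm by 85 mm) begins 54 mm behind the grasp point. The pads swing forward as they close: fully open they stand 13 mm farther back than shut.
Start: joints at [0.935, 0.313, 1.498, -0, 1.331, -0.223], TCP at [210.63, 480.901, 231.294] pointing down, gripper open.
Joint ranges: [-2.94, 2.94], [-0.97, 2.17], [0.19, 2.56], [-1.23, 4.37], [0.02, 3.11], [-2.88, 2.88]. Speed limits (rad/s): [2.39, 2.39, 3.01, 3.14, 3.14, 3.14].

INTERFACE

Orientations are given as a unit quaternion [w, x, y, z].
In Python, from rig import sense, capture, get_calibration, finish_job gives the robot as it stands.
- The arm moves only by the tool jog_arm, never from a script. Its argument "increments" is a list of rows, each an object of numbers: "rx", "ry", "rz": the turn, a rotation vector about the tool's x, y, z in rad; "x", "y", "z": the shift along the tool's x, y, z in mm; "hand": the finger opening in mm, from 0 to 85.4. A call has 1 to 5 rows; each row shifts and turns the commanded pose from where the row before left it, along the tool's axes as they then stand; what a row does not reach is not made up. A row lasts 1/8 s, in which the tool goes at most 62.5 mm and 10.7 degrees, less where a joint would pass 70% of its speed; a pose out of reach is approached as far as the arm can. A call with a gripper value outside its range is refused whole. The fingers move at their own pace and stop on an object; "force" is the grip in N (left out, the last holds). Time passes only in rows, so rows that do not move let the fingers close. It gives the time, the measured TCP pose, the force and the opening at its end, in the units of the state.
- sense(): the state, without advancing time (a new reading comes with each control period).
- capture(name): name is "side" or "top" or "wrist"; returns the picture (384x512x3 uint8, red, green, blue); there is no depth.
- get_calibration(name): a dict with "camera_matrix" (3x3 intrinsics, pixels), "R" (3x3) and "t" (3): a world point X has camera coordinates R X + t; the wrist camera has in their place "T_tool_cam" (4x4, takes a point from camera to tool coordinates, whose origin is the TCP and whose axes are the tool frame's). Camera axes: x right, y down, z forward; pixel columns grow to the right and rows downward; lengths in mm; the calibration is good to about 2 mm. A picture is of the moment at which its call begins: read the wrist's pose just before it. get_calibration takes no time and is no camera call.
- finish_job(): hands the job in, once; it reports no verdict.
The state is a dict: "time_s": time; "joints": joint angles; "dq": joint speeds; "tau": joint torques, N m; "eef_pos": TCP position; "ee_rot": TCP orientation; "force": force on the tool from outside, world axes, zero at the start; "wrist_torque": the same for the moment, N m; "grip_width": opening from 0.0 (shut) to 1.0 (fully open).
Only numpy, scipy, OpenCV 4.12 (cv2) and the standard library are available. Lean on these libraries where they do the work, as an engineer would, in place of code of your own. Each camera call takes 0.05 s, during which the arm holds its last target.

## Working session

There is one attempt and no reset: what is moved stays moved. The work goes in short steps, Python scripts to look and compute and a tool call to move; the robot and the scene stay as the last step left them, time stands still between calls to the robot, and variables do not carry over. Pictures are saved under pics/ and viewed, and the job is handed in when it is done.

Besides the shell and the picture viewer there is one more tool, called after ">>>" as name(argument=value, ...), one argument or row to a line, values as JSON. jog_arm: Moves the arm, as the interface text tells. Its arguments: {"type":"object","properties":{"increments":{"type":"array","items":{"type":"object","properties":{"rx":{"type":"number"},"ry":{"type":"number"},"rz":{"type":"number"},"x":{"type":"number"},"y":{"type":"number"},"z":{"type":"number"},"hand":{"type":"number"}}}},"force":{"type":"number"}},"required":["increments"]}

```bash
ls; mkdir -p pics; cat > h.py <<'E'
import numpy as np, cv2
from rig import sense, capture, get_calibration, finish_job
def save(n,f):
    im=capture(n); cv2.imwrite('pics/'+f,im[:,:,::-1]); return im
E
python3 - <<'E'
from h import *
for n in ['side','top','wrist']:
    c=get_calibration(n); print(n,{k:np.round(v,3).tolist() for k,v in c.items()})
print(sense())
save('top','top0.png'); save('side','side0.png')
E
```

```text
pics
side {'camera_matrix': [[368.034, 0.0, 255.226], [0.0, 368.034, 196.44], [0.0, 0.0, 1.0]], 'R': [[0.942, -0.335, 0.008], [-0.229, -0.661, -0.715], [0.244, 0.672, -0.7]], 't': [-548.63, 207.101, 862.266]}
top {'camera_matrix': [[374.777, 0.0, 259.707], [0.0, 374.777, 197.711], [0.0, 0.0, 1.0]], 'R': [[0.019, -1.0, 0.005], [-0.998, -0.019, -0.058], [0.058, -0.004, -0.998]], 't': [19.945, 561.853, 1366.976]}
wrist {'camera_matrix': [[301.499, 0.0, 258.15], [0.0, 301.499, 195.697], [0.0, 0.0, 1.0]], 'T_tool_cam': [[0.001, -0.261, 0.965, -142.626], [1.0, 0.0, -0.001, -0.54], [-0.0, 0.965, 0.261, -65.556], [0.0, 0.0, 0.0, 1.0]]}
{'time_s': 0.0, 'joints': array([ 9.34593259e-01,  3.13461904e-01,  1.49846826e+00, -1.59549076e-05,
        1.33097282e+00, -2.23395882e-01]), 'dq': array([-0.00110853,  0.0007913 , -0.00193175, -0.0013026 , -0.00187665,
       -0.00054801]), 'tau': array([ 5.25624455e-04, -4.12259173e+01, -2.59747177e+01, -1.62432825e-04,
        4.03800848e-03, -1.51971108e-05]), 'eef_pos': array([210.47361495, 480.67687574, 230.71724241]), 'ee_rot': array([ 0.69191001,  0.14449052,  0.69228613, -0.14533736]), 'force': array([-0.78836889,  0.57789107, -0.54840522]), 'wrist_torque': array([ 0.05938648, -0.00060137,  0.0073189 ]), 'grip_width': 0.9961668697506243}
```

View pics/top0.png

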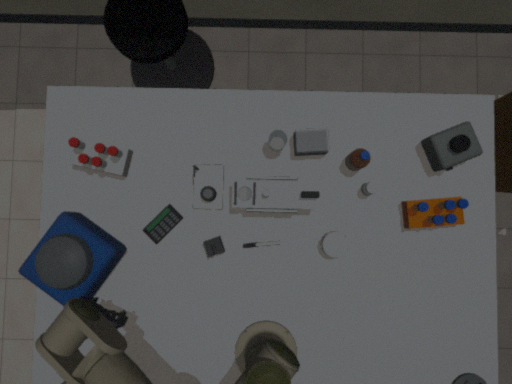

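View pics/side0.png

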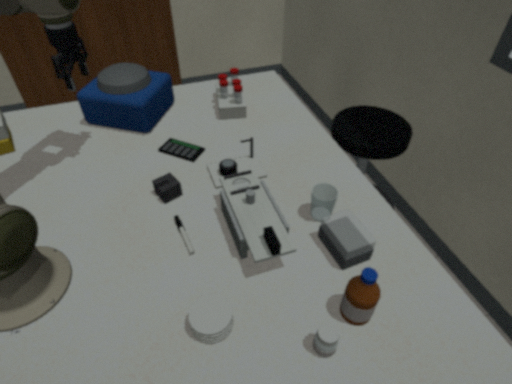

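```bash
python3 - <<'E'
from h import *
t=cv2.imread('pics/top0.png'); s=cv2.imread('pics/side0.png')
cv2.imwrite('pics/tc.png',cv2.resize(t[150:265,180:340],None,fx=5,fy=5,interpolation=cv2.INTER_CUBIC))
cv2.imwrite('pics/sc.png',cv2.resize(s[125:275,140:300],None,fx=4,fy=4,interpolation=cv2.INTER_CUBIC)+0)
E
```

```text
(no output)
```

View pics/tc.png

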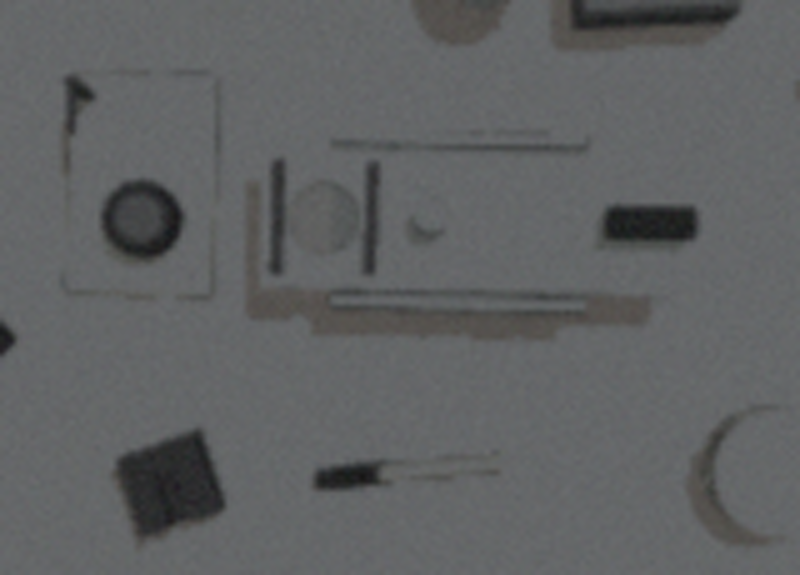

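View pics/sc.png

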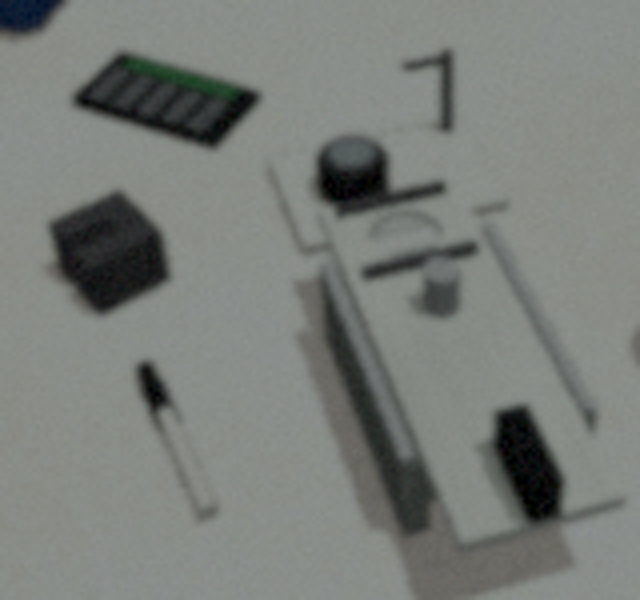

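```bash
cat >> h.py <<'E'
def ray(n,u,v,z,st=None):
    c=get_calibration(n);K=np.array(c['camera_matrix'])
    d=np.linalg.inv(K)@[u,v,1]
    if n=='wrist':
        T=np.array(c['T_tool_cam']);q=st['ee_rot']
        from scipy.spatial.transform import Rotation as R
        Rt=R.from_quat([q[1],q[2],q[3],q[0]]).as_matrix()
        D=Rt@T[:3,:3]@d; O=Rt@T[:3,3]+st['eef_pos']
    else:
        R_=np.array(c['R']);D=R_.T@d;O=-R_.T@np.array(c['t'])
    return O+D*(z-O[2])/D[2]
def proj(n,X,st=None):
    c=get_calibration(n);K=np.array(c['camera_matrix'])
    if n=='wrist':
        from scipy.spatial.transform import Rotation as R
        T=np.array(c['T_tool_cam']);q=st['ee_rot']
        Rt=R.from_quat([q[1],q[2],q[3],q[0]]).as_matrix()
        X=Rt.T@(np.array(X)-st['eef_pos']); p=T[:3,:3].T@(X-T[:3,3])
    else: p=np.array(c['R'])@X+np.array(c['t'])
    p=K@p; return p[:2]/p[2]
def tool(st):
    from scipy.spatial.transform import Rotation as R
    q=st['ee_rot']; return R.from_quat([q[1],q[2],q[3],q[0]]).as_matrix()
E
python3 - <<'E'
from h import *
np.set_printoptions(precision=1,suppress=True)
f=lambda n,cx,cy,z:print(n,ray('top',180+cx/5,150+cy/5,z))
g=lambda n,cx,cy,z:print(n,'side',ray('side',140+cx/4,125+cy/4,z))
f('head',425,215,114);g('head',442,268,114)
f('grip',650,222,126);g('grip',530,445,126)
f('rest',170,482,50);g('rest',107,232,50)
f('ptip',72,132,84);g('ptip',405,67,84)
f('lens',142,218,48);g('lens',353,150,48)
f('post',77,85,88);g('post',447,53,88)
f('strip1',332,145,78);f('strip1',585,150,78)
f('strip2',330,300,78);f('strip2',585,305,78)
for n,a in dict(restc=[(117,462),(200,432),(222,508),(140,538)]).items():
    for p in a:f(n,*p,50)
print(tool(sense()))
E
```

```text
head [572.3  13.3 114. ]
head side [571.8   9.1 114. ]
grip [ 569.6 -139.6  126. ]
grip side [ 567.6 -152.   126. ]
rest [382.1 190.7  50. ]
rest side [381.  185.1  50. ]
ptip [628.1 262.1  84. ]
ptip side [628.  259.4  84. ]
lens [570.8 216.1  48. ]
lens side [572.7 218.8  48. ]
post [660.9 258.9  88. ]
post side [662.7 260.9  88. ]
strip1 [623.1  79.3  78. ]
strip1 [623.1 -99.7  78. ]
strip2 [513.6  78.4  78. ]
strip2 [ 513.5 -101.2   78. ]
restc [395.6 229.   50. ]
restc [418.1 170.2  50. ]
restc [364.4 153.2  50. ]
restc [342.  211.1  50. ]
[[-0.   0.4  0.9]
 [-0.   0.9 -0.4]
 [-1.  -0.  -0. ]]
```

```bash
cat >> h.py <<'E'
def delta(X):
    s=sense();R=tool(s);print('tool delta',np.round(R.T@(np.array(X)-s['eef_pos']),1),'y-yaw',np.round(np.arctan2(R[1,1],R[0,1]),4),'pos',np.round(s['eef_pos'],1),'F',np.round(s['force'],1),'g',round(s['grip_width'],3),'t',s['time_s'])
    print('x-axis',np.round(R[:,0],3))
E
python3 -c "
from h import *
delta([370,215,230])"
```

```text
tool delta [   0.9 -179.4  252.7] y-yaw 1.158 pos [210.5 480.7 230.8] F [-0.7  0.1 -0.4] g 1.0 t 0.1
x-axis [-0.001 -0.001 -1.   ]
```

>>> jog_arm(
  increments=[
    {"y": -18, "z": 25},
    {"y": -18, "z": 25},
    {"y": -18, "z": 25},
    {"y": -18, "z": 25},
    {"y": -18, "z": 25},
  ],
)

```text
schema error: expected keys rx, ry, rz, x, y, z, hand
```

>>> jog_arm(
  increments=[
    {"y": -18, "z": 25},
    {"y": -18, "z": 25},
    {"y": -18, "z": 25},
    {"y": -18, "z": 25},
    {"y": -18, "z": 25},
  ],
)

```text
schema error: expected keys rx, ry, rz, x, y, z, hand
```

>>> jog_arm(
  increments=[
    {"rx": 0.165},
    {"rx": 0.165},
    {"rx": 0.165},
    {"rx": 0.165},
    {"rx": 0.165},
  ],
)

```text
schema error: expected keys rx, ry, rz, x, y, z, hand
```

>>> jog_arm(
  increments=[
    {"rx": 0.166},
    {"rx": 0.166},
    {},
    {},
  ],
)

```text
schema error: expected keys rx, ry, rz, x, y, z, hand
```

```bash
python3 -c "
from h import *
delta([570,11,230]);s=sense();print(s['joints'])
im=save('wrist','w1.png')
np.save('w1.npy',np.r_[s['eef_pos'],s['ee_rot']])"
```

```text
tool delta [   0.9 -286.1  517.7] y-yaw 1.158 pos [210.5 480.7 230.8] F [-0.7  0.1 -0.4] g 1.0 t 0.1
x-axis [-0.001 -0.001 -1.   ]
[ 9.34598360e-01  3.13410018e-01  1.49834095e+00  4.78629072e-05
  1.33096072e+00 -2.23434237e-01]
```

View pics/w1.png

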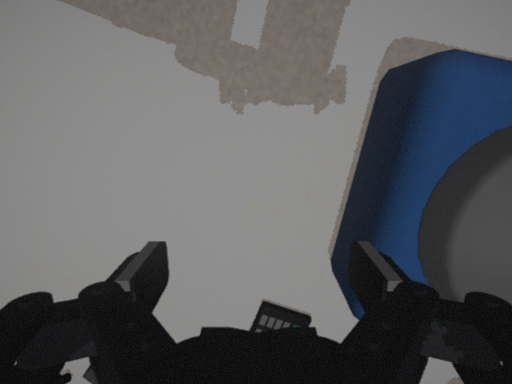

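>>> jog_arm(
  increments=[
    {"rx": 0, "ry": 0, "rz": 0, "x": 0, "y": -18, "z": 25, "hand": 85},
    {"rx": 0, "ry": 0, "rz": 0, "x": 0, "y": -18, "z": 25, "hand": 85},
    {"rx": 0, "ry": 0, "rz": 0, "x": 0, "y": -18, "z": 25, "hand": 85},
    {"rx": 0, "ry": 0, "rz": 0, "x": 0, "y": -18, "z": 25, "hand": 85},
    {"rx": 0, "ry": 0, "rz": 0, "x": 0, "y": -18, "z": 25, "hand": 85},
  ],
)

```text
time_s: 0.78
eef_pos: [289.3, 347.4, 231.1]
ee_rot: [0.692, 0.145, 0.692, -0.145]
force: [0.6, 0.9, 0.6]
grip_width: 0.998
```

>>> jog_arm(
  increments=[
    {"rx": 0, "ry": 0, "rz": 0, "x": 0, "y": -18, "z": 25, "hand": 85},
    {"rx": 0, "ry": 0, "rz": 0, "x": 0, "y": -18, "z": 25, "hand": 85},
    {"rx": 0, "ry": 0, "rz": 0, "x": 0, "y": -18, "z": 25, "hand": 85},
    {"rx": 0, "ry": 0, "rz": 0, "x": 0, "y": -18, "z": 25, "hand": 85},
    {"rx": 0, "ry": 0, "rz": 0, "x": 0, "y": -18, "z": 25, "hand": 85},
  ],
)

```text
time_s: 1.4
eef_pos: [367.7, 214.8, 231.2]
ee_rot: [0.692, 0.145, 0.692, -0.145]
force: [-0.4, 0.2, -0.3]
grip_width: 0.993
```

>>> jog_arm(
  increments=[
    {"rx": 0.165, "ry": 0, "rz": 0, "x": 0, "y": 0, "z": 0, "hand": 85},
    {"rx": 0.165, "ry": 0, "rz": 0, "x": 0, "y": 0, "z": 0, "hand": 85},
    {"rx": 0.165, "ry": 0, "rz": 0, "x": 0, "y": 0, "z": 0, "hand": 85},
    {"rx": 0.165, "ry": 0, "rz": 0, "x": 0, "y": 0, "z": 0, "hand": 85},
    {"rx": 0.165, "ry": 0, "rz": 0, "x": 0, "y": 0, "z": 0, "hand": 85},
  ],
)

```text
time_s: 2.02
eef_pos: [367.3, 215.7, 231.2]
ee_rot: [0.575, 0.412, 0.575, -0.412]
force: [0.1, -0.0, 0.1]
grip_width: 0.997
```

>>> jog_arm(
  increments=[
    {"rx": 0.165, "ry": 0, "rz": 0, "x": 0, "y": 0, "z": 0, "hand": 85},
    {"rx": 0.165, "ry": 0, "rz": 0, "x": 0, "y": 0, "z": 0, "hand": 85},
    {"rx": 0, "ry": 0, "rz": 0, "x": 0, "y": 0, "z": 0, "hand": 85},
    {"rx": 0, "ry": 0, "rz": 0, "x": 0, "y": 0, "z": 0, "hand": 85},
  ],
)

```text
time_s: 2.52
eef_pos: [367.4, 215.7, 231.2]
ee_rot: [0.501, 0.498, 0.502, -0.499]
force: [-0.5, 0.0, 0.0]
grip_width: 1.0
```

```bash
python3 -c "
from h import *
delta([570,11,230]);s=sense();print(s['joints'])
im=save('wrist','w2.png')
np.save('w2.npy',np.r_[s['eef_pos'],s['ee_rot']])"
```

```text
tool delta [  1.2 201.4 205.9] y-yaw 0.0061 pos [367.4 215.7 231.2] F [-0.5  0.   0. ] g 1.0 t 2.525
x-axis [-0. -0. -1.]
[2.54433250e-01 9.23114694e-02 1.77056725e+00 1.41715286e-06
 1.27893045e+00 2.48314277e-01]
```

View pics/w2.png

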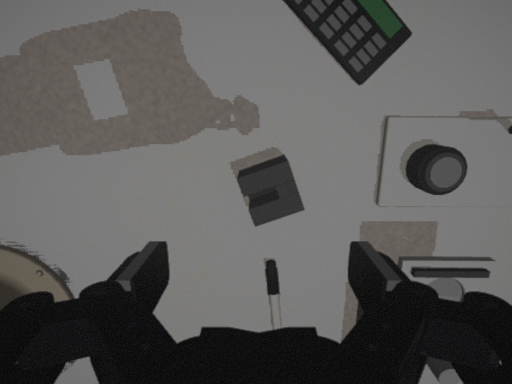

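```bash
python3 -c "
from h import *
t=cv2.imread('pics/w2.png')
cv2.imwrite('pics/w2c.png',np.clip(cv2.resize(t[140:240,215:320],None,fx=6,fy=6,interpolation=cv2.INTER_CUBIC)*2.5,0,255))"
```

```text
[ WARN:0@0.408] global loadsave.cpp:1063 imwrite_ Unsupported depth image for selected encoder is fallbacked to CV_8U.
```

View pics/w2c.png

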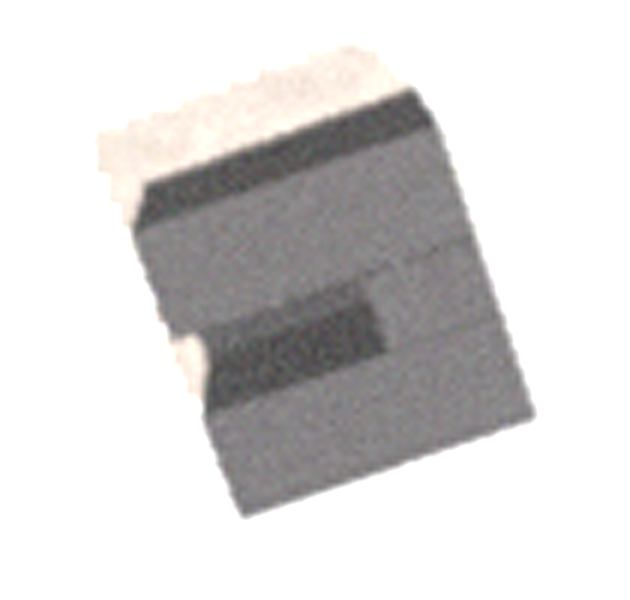

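```bash
python3 - <<'E'
from h import *
np.set_printoptions(precision=1,suppress=True)
a=np.load('w2.npy');st=dict(eef_pos=a[:3],ee_rot=a[3:])
f=lambda cx,cy,z:ray('wrist',215+(cx+.5)/6-.5,140+(cy+.5)/6-.5,z,st)
P=[f(*p,50) for p in [(133,232),(435,125),(535,415),(243,517)]]
for p in P: print(p)
print('c',np.mean(P,0),[np.linalg.norm(P[i]-P[i-1]) for i in range(4)])
ax=P[1]-P[0];ay=P[2]-P[3];print(np.arctan2(ax[1],ax[0]),np.arctan2(ay[1],ay[0]))
N=[f(*p,50) for p in [(172,337),(207,412),(363,275),(388,350)]]
print('mouth',(N[0]+N[1])/2,'end',(N[2]+N[3])/2,np.linalg.norm(N[0]-N[1]))
# w2 other: pin head, window 
E
```

```text
[344.1 212.9  50. ]
[398.6 232.8  50. ]
[419.1 178.3  50. ]
[364.4 157.6  50. ]
c [381.6 195.4  50. ] [np.float64(58.895157066321815), np.float64(58.07032230632202), np.float64(58.25202264172494), np.float64(58.5199769574968)]
0.3509331973774456 0.3619585892759106
mouth [354.3 185.8  50. ] end [388.8 197.9  50. ] 15.911202098079862
```

>>> jog_arm(
  increments=[
    {"rx": 0, "ry": 0, "rz": 0, "x": 0, "y": 25, "z": 21, "hand": 85},
    {"rx": 0, "ry": 0, "rz": 0, "x": 0, "y": 25, "z": 21, "hand": 85},
    {"rx": 0, "ry": 0, "rz": 0, "x": 0, "y": 25, "z": 21, "hand": 85},
    {"rx": 0, "ry": 0, "rz": 0, "x": 0, "y": 25, "z": 21, "hand": 85},
    {"rx": 0, "ry": 0, "rz": 0, "x": 0, "y": 25, "z": 21, "hand": 85},
  ],
)

```text
time_s: 3.2
eef_pos: [493.5, 110.3, 231.2]
ee_rot: [0.501, 0.499, 0.501, -0.499]
force: [0.6, 0.0, 0.6]
grip_width: 0.995
```

>>> jog_arm(
  increments=[
    {"rx": 0.006, "ry": 0, "rz": 0, "x": 0, "y": 25, "z": 21, "hand": 85},
    {"rx": 0, "ry": 0, "rz": 0, "x": 0, "y": 25, "z": 21, "hand": 85},
    {"rx": 0, "ry": 0, "rz": 0, "x": 0, "y": 25, "z": 21, "hand": 85},
    {"rx": 0, "ry": 0, "rz": 0, "x": 0, "y": 0, "z": 0, "hand": 85},
    {"rx": 0, "ry": 0, "rz": 0, "x": 0, "y": 0, "z": 0, "hand": 85},
  ],
)

```text
time_s: 3.82
eef_pos: [567.2, 48.5, 231.1]
ee_rot: [-0.499, -0.5, -0.5, 0.501]
force: [-0.3, -0.2, 0.4]
grip_width: 1.0
```

```bash
python3 -c "
from h import *
delta([570,11,230]);s=sense()
im=save('wrist','w3.png')
np.save('w3.npy',np.r_[s['eef_pos'],s['ee_rot']])
t=cv2.imread('pics/w3.png');cv2.imwrite('pics/w3b.png',np.clip(cv2.resize(t.astype(float),None,fx=1.5,fy=1.5)*1.6,0,255).astype('uint8'))"
```

```text
tool delta [ 1.1  2.9 37.5] y-yaw -0.0019 pos [567.2  48.5 231.1] F [-0.3 -0.2  0.4] g 1.0 t 3.825
x-axis [-0.001  0.    -1.   ]
```

View pics/w3b.png

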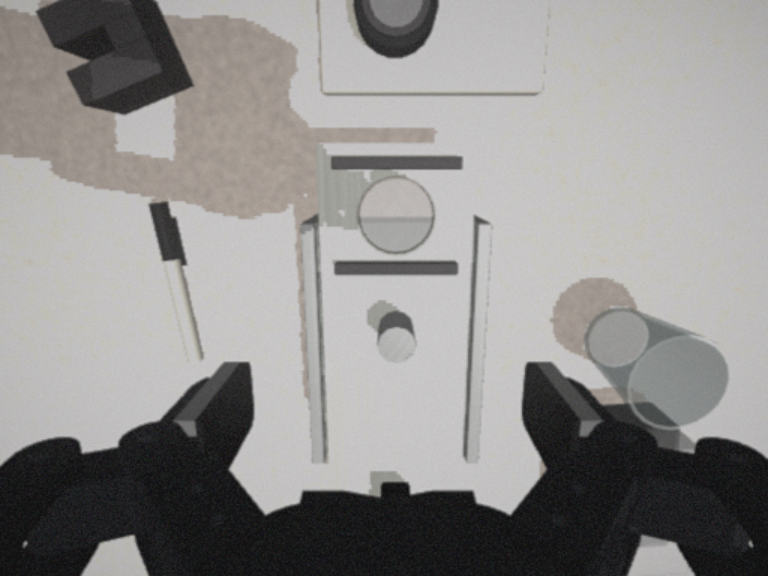

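```bash
python3 - <<'E'
from h import *
np.set_printoptions(precision=1,suppress=True)
a=np.load('w3.npy');st=dict(eef_pos=a[:3],ee_rot=a[3:])
f=lambda cx,cy,z:ray('wrist',(cx+.5)/1.5-.5,(cy+.5)/1.5-.5,z,st)
print('head',f(396,344,114)); print('window',f(396,215,80))
print('strips',f(310,225,78),f(320,461,78),f(482,225,78),f(472,461,78))
print('lens',f(396,8,48),'base corners',f(322,92,12),f(543,92,12))
E
```

```text
head [572.5  11.4 114. ]
window [572.8  86.6  80. ]
strips [516.9  80.1  78. ] [516.3 -96.7  78. ] [628.9  79.9  78. ] [630.7 -96.9  78. ]
lens [573.  214.2  48. ] base corners [519.1 170.4  12. ] [682.5 170.2  12. ]
```

>>> jog_arm(
  increments=[
    {"rx": 0, "ry": 0, "rz": 0, "x": 20, "y": 3, "z": 20, "hand": 85},
    {"rx": 0, "ry": 0, "rz": 0, "x": 25, "y": 2, "z": 17, "hand": 70},
    {"rx": 0, "ry": 0, "rz": 0, "x": 30, "y": 0, "z": 0, "hand": 60},
    {"rx": 0, "ry": 0, "rz": 0, "x": 30, "y": 0, "z": 0, "hand": 60},
    {"rx": 0, "ry": 0, "rz": 0, "x": 20, "y": 0, "z": 0, "hand": 60},
  ],
  force=25,
)

```text
time_s: 4.5
eef_pos: [571.7, 11.9, 105.3]
ee_rot: [-0.499, -0.5, -0.5, 0.501]
force: [-0.4, 0.1, -0.2]
grip_width: 0.704
```

>>> jog_arm(
  increments=[
    {"rx": 0, "ry": 0, "rz": 0, "x": 15, "y": 0, "z": 0, "hand": 60},
    {"rx": 0, "ry": 0, "rz": 0, "x": 7, "y": 0, "z": 0, "hand": 55},
    {"rx": 0, "ry": 0, "rz": 0, "x": 0, "y": 0, "z": 0, "hand": 55},
    {"rx": 0, "ry": 0, "rz": 0, "x": 0, "y": 0, "z": 0, "hand": 55},
  ],
)

```text
time_s: 5.0
eef_pos: [572.9, 11.0, 85.1]
ee_rot: [0.5, 0.501, 0.499, -0.5]
force: [0.2, -0.4, 1.1]
grip_width: 0.645
```

```bash
python3 -c "
from h import *
delta([572.3,11,84]);s=sense()
im=save('wrist','w4.png')
np.save('w4.npy',np.r_[s['eef_pos'],s['ee_rot']])
t=cv2.imread('pics/w4.png');cv2.imwrite('pics/w4b.png',np.clip(cv2.resize(t.astype(float),None,fx=1.5,fy=1.5)*1.6,0,255).astype('uint8'))"
```

```text
tool delta [ 1.1 -0.6  0. ] y-yaw -0.0029 pos [572.9  11.   85.1] F [ 0.2 -0.4  1.1] g 0.645 t 5.0
x-axis [ 0.001 -0.    -1.   ]
```

View pics/w4b.png

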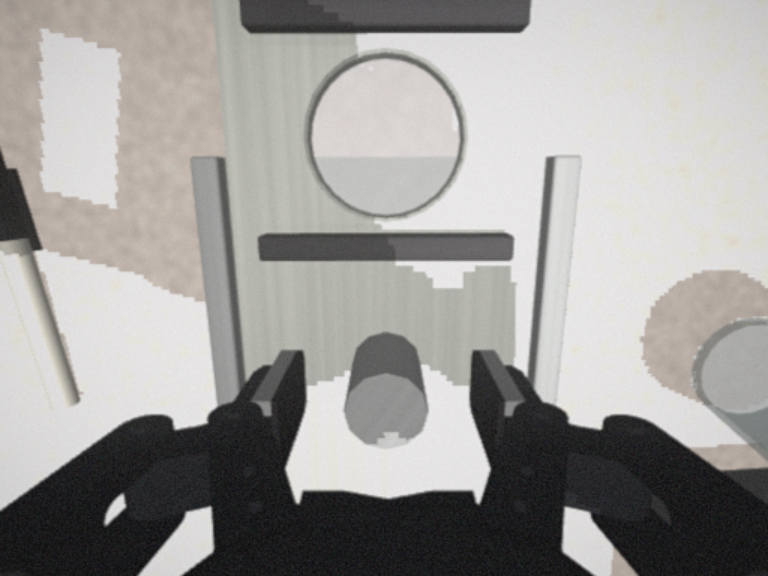

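>>> jog_arm(
  increments=[
    {"rx": 0, "ry": 0, "rz": 0, "x": 0, "y": -0.5, "z": 0, "hand": 15},
    {"rx": 0, "ry": 0, "rz": 0, "x": 0, "y": 0, "z": 0, "hand": 15},
    {"rx": 0, "ry": 0, "rz": 0, "x": 0, "y": 0, "z": 0, "hand": 15},
    {"rx": 0, "ry": 0, "rz": 0, "x": 0, "y": 0, "z": 0, "hand": 15},
    {"rx": 0, "ry": 0, "rz": 0, "x": 0, "y": 0, "z": 0, "hand": 15},
  ],
  force=30,
)

```text
time_s: 5.68
eef_pos: [572.2, 11.0, 84.6]
ee_rot: [0.499, 0.501, 0.499, -0.501]
force: [-2.0, -0.8, 5.4]
grip_width: 0.271
```

```bash
python3 -c "
from h import *
delta([572.3,11,84]);s=sense()
np.set_printoptions(precision=1,suppress=True)
a=np.load('w4.npy');st=dict(eef_pos=a[:3],ee_rot=a[3:])
f=lambda cx,cy,z:ray('wrist',(cx+.5)/1.5-.5,(cy+.5)/1.5-.5,z,st)
print('head',f(386,411,114),f(386,136,80))
"
```

```text
tool delta [ 0.6  0.1 -0. ] y-yaw -0.0029 pos [572.2  11.   84.6] F [-2.  -0.8  5.4] g 0.271 t 5.675
x-axis [ 0. -0. -1.]
head [572.6  11.4 114. ] [572.8  86.7  80. ]
```

>>> jog_arm(
  increments=[
    {"rx": 0, "ry": 0, "rz": 0, "x": -5, "y": 0, "z": 0, "hand": 15},
    {"rx": 0, "ry": 0, "rz": 0, "x": -10, "y": 0, "z": 0, "hand": 15},
    {"rx": 0, "ry": 0, "rz": 0, "x": -12, "y": 0, "z": 0, "hand": 15},
    {"rx": 0, "ry": 0, "rz": 0, "x": -15, "y": 0, "z": 0, "hand": 15},
    {"rx": 0, "ry": 0, "rz": 0, "x": -15, "y": 0, "z": 0, "hand": 15},
  ],
)

```text
time_s: 6.3
eef_pos: [572.2, 11.0, 142.6]
ee_rot: [0.499, 0.501, 0.499, -0.501]
force: [-0.6, -0.1, -1.3]
grip_width: 0.268
```

>>> jog_arm(
  increments=[
    {"rx": 0, "ry": 0, "rz": 0, "x": -8, "y": 0, "z": 0, "hand": 15},
    {"rx": 0, "ry": 0, "rz": 0, "x": 0, "y": 0, "z": 0, "hand": 15},
  ],
)

```text
time_s: 6.55
eef_pos: [572.2, 11.0, 149.9]
ee_rot: [0.5, 0.501, 0.499, -0.501]
force: [-0.5, 0.8, 0.7]
grip_width: 0.271
```

```bash
python3 -c "
from h import *
delta([381.6,220,150]);s=sense()
im=save('wrist','w5.png');save('side','s5.png')
np.save('w5.npy',np.r_[s['eef_pos'],s['ee_rot']])
t=cv2.imread('pics/w5.png');cv2.imwrite('pics/w5b.png',np.clip(cv2.resize(t.astype(float),None,fx=1.5,fy=1.5)*1.6,0,255).astype('uint8'))"
```

```text
tool delta [  -0.4 -191.3 -208.4] y-yaw -0.003 pos [572.2  11.  149.9] F [-0.5  0.8  0.7] g 0.271 t 6.55
x-axis [ 0.001 -0.    -1.   ]
```

View pics/w5b.png

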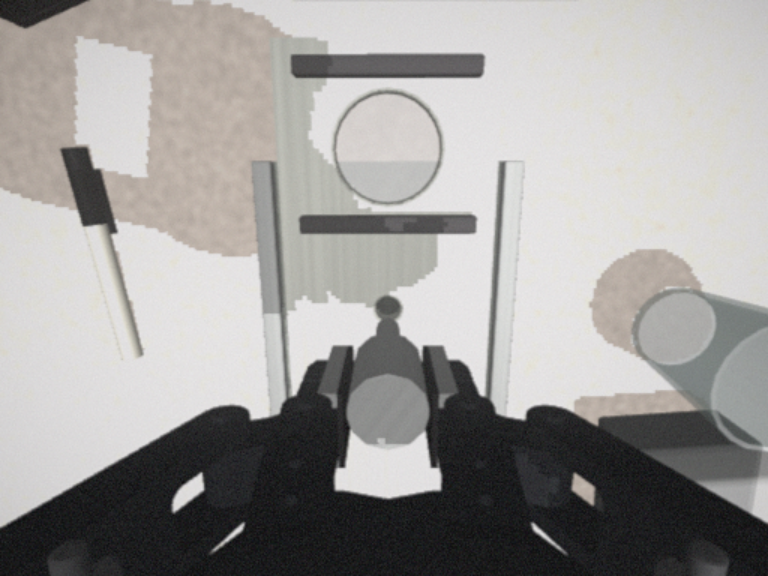

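View pics/s5.png

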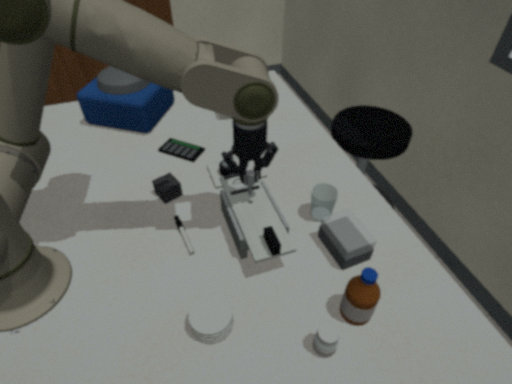

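```bash
python3 - <<'E'
from h import *
np.set_printoptions(precision=1,suppress=True)
a=np.load('w5.npy');st=dict(eef_pos=a[:3],ee_rot=a[3:])
f=lambda cx,cy,z:ray('wrist',(cx+.5)/1.5-.5,(cy+.5)/1.5-.5,z,st)
print('tip',f(388,306,105.3),'head',f(388,411,179.3),'win',f(388,148,80))
delta([330,180,150])
E
```

```text
tip [572.7  20.  105.3] head [572.4  11.7 179.3] win [572.9  86.2  80. ]
tool delta [  -0.9 -242.3 -168.2] y-yaw -0.003 pos [571.8  11.1 148.9] F [ 0.1 -0.6 -1.4] g 0.267 t 6.65
x-axis [-0.  0. -1.]
```

>>> jog_arm(
  increments=[
    {"rx": 0, "ry": 0, "rz": 0, "x": 0, "y": -24, "z": -17, "hand": 15},
    {"rx": 0, "ry": 0, "rz": 0, "x": 0, "y": -24, "z": -17, "hand": 15},
    {"rx": 0, "ry": 0, "rz": 0, "x": 0, "y": -24, "z": -17, "hand": 15},
    {"rx": 0, "ry": 0, "rz": 0, "x": 0, "y": -24, "z": -17, "hand": 15},
    {"rx": 0, "ry": 0, "rz": 0, "x": 0, "y": -24, "z": -17, "hand": 15},
  ],
)

```text
time_s: 7.28
eef_pos: [451.2, 96.9, 148.8]
ee_rot: [-0.499, -0.501, -0.499, 0.501]
force: [1.0, -0.6, -1.4]
grip_width: 0.273
```

>>> jog_arm(
  increments=[
    {"rx": 0, "ry": 0, "rz": 0, "x": 0, "y": -24, "z": -17, "hand": 15},
    {"rx": 0, "ry": 0, "rz": 0, "x": 0, "y": -24, "z": -17, "hand": 15},
    {"rx": 0, "ry": 0, "rz": 0, "x": 0, "y": -24, "z": -17, "hand": 15},
    {"rx": 0, "ry": 0, "rz": 0, "x": 10, "y": -24, "z": -17, "hand": 15},
    {"rx": 0, "ry": 0, "rz": 0, "x": 10, "y": -24, "z": -17, "hand": 15},
  ],
)

```text
time_s: 7.9
eef_pos: [331.6, 182.1, 128.8]
ee_rot: [-0.499, -0.501, -0.499, 0.501]
force: [0.8, 0.1, -0.0]
grip_width: 0.271
```

>>> jog_arm(
  increments=[
    {"rx": -0.003, "ry": 0, "rz": 0, "x": 12, "y": 0, "z": 0, "hand": 15},
    {"rx": 0, "ry": 0, "rz": 0, "x": 12, "y": 0, "z": 0, "hand": 15},
    {"rx": 0, "ry": 0, "rz": 0, "x": 0, "y": 0, "z": 0, "hand": 15},
    {"rx": 0, "ry": 0, "rz": 0, "x": 0, "y": 0, "z": 0, "hand": 15},
  ],
)

```text
time_s: 8.4
eef_pos: [333.1, 181.5, 105.4]
ee_rot: [0.5, 0.5, 0.5, -0.5]
force: [0.1, -0.4, -0.7]
grip_width: 0.267
```

```bash
python3 -c "
from h import *
delta([330,180,105]);s=sense()
im=save('wrist','w6.png')
np.save('w6.npy',np.r_[s['eef_pos'],s['ee_rot']])
t=cv2.imread('pics/w6.png');cv2.imwrite('pics/w6b.png',np.clip(cv2.resize(t.astype(float),None,fx=1.5,fy=1.5)*1.6,0,255).astype('uint8'))"
```

```text
tool delta [ 0.4 -3.1  1.5] y-yaw -0.0007 pos [333.1 181.5 105.4] F [ 0.1 -0.4 -0.7] g 0.267 t 8.4
x-axis [ 0. -0. -1.]
```

View pics/w6b.png

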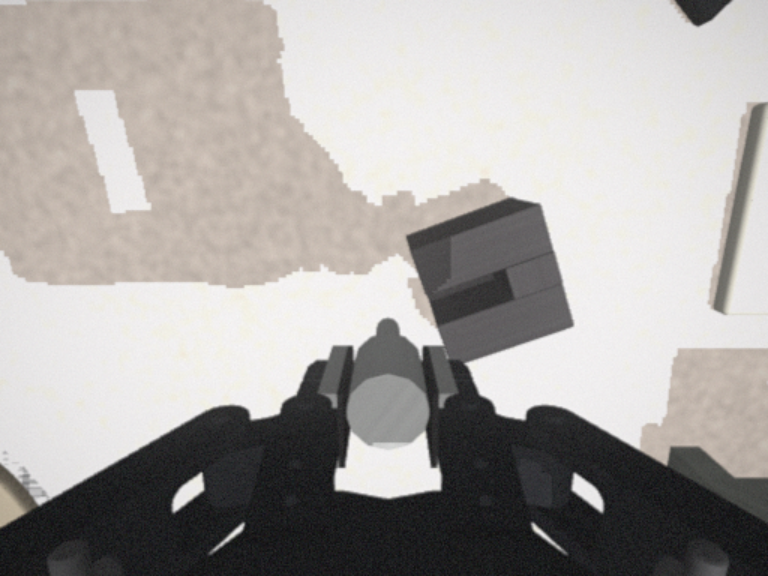

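```bash
python3 - <<'E'
from h import *
np.set_printoptions(precision=1,suppress=True)
t=cv2.imread('pics/w6.png').astype(float)
cv2.imwrite('pics/w6c.png',np.clip(cv2.resize(t[125:250,230:390],None,fx=5,fy=5,interpolation=cv2.INTER_CUBIC)*2.5,0,255).astype('uint8'))
E
```

```text
(no output)
```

View pics/w6c.png

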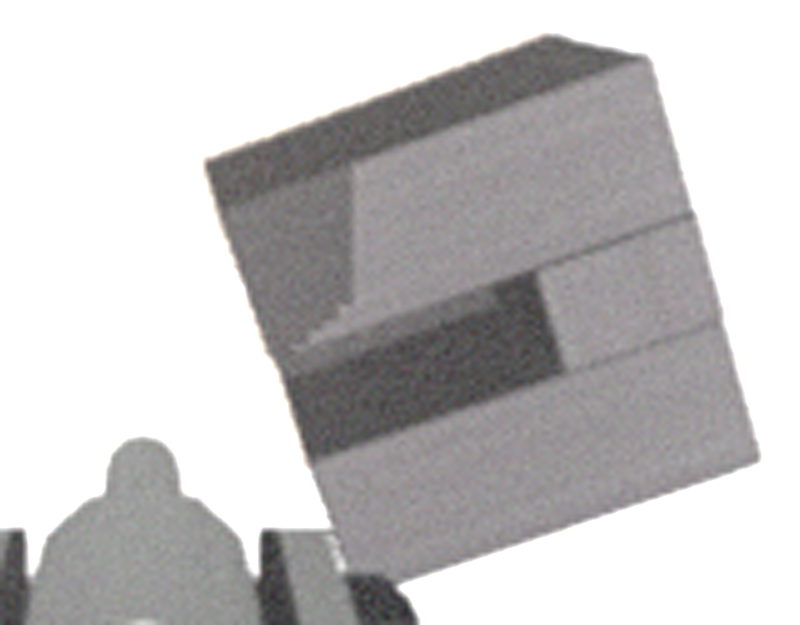

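```bash
python3 - <<'E'
from h import *
np.set_printoptions(precision=1,suppress=True)
a=np.load('w6.npy');st=dict(eef_pos=a[:3],ee_rot=a[3:])
f=lambda cx,cy,z:ray('wrist',230+(cx+.5)/5-.5,125+(cy+.5)/5-.5,z,st)
A,B,C=f(220,208,50),f(650,58,50),f(758,459,50)
print(A,B,C,np.linalg.norm(A-B),np.linalg.norm(B-C),'c',(A+C)/2)
e1,e2=f(545,268,50),f(565,373,50);u1,u2=f(690,215,50),f(720,320,50);l=f(315,460,50)
print('end',e1,e2,(e1+e2)/2,np.linalg.norm(e1-e2),'outer',(u1+u2)/2,'l',l)
for p,q in [(A,B),(e1,u1),(l,u2),(l,e2)]:
  d=q-p;print(np.arctan2(d[1],d[0]))
ang=.353;c=np.array([np.cos(ang),np.sin(ang)]);print('seat from end',((e1+e2)/2)[:2]-7.5*c, 'from outer',((u1+u2)/2)[:2]-30*c)
print('tip check', proj('wrist',[333.1,181.5,60.8],st), 'meas', 230+142/5,125+440/5)
E
```

```text
[343.5 213.3  50. ] [398.8 232.8  50. ] [418.6 178.1  50. ] 58.66005870895196 58.17919095448223 c [381.1 195.7  50. ]
end [387.2 205.2  50. ] [390.9 190.5  50. ] [389.  197.8  50. ] 15.098805714160084 outer [408.6 205.1  50. ] l [357.1 178.   50. ]
0.3393631640182714
0.364844265091153
0.35272072196275345
0.354924061783695
seat from end [382.  195.2] from outer [380.5 194.8]
tip check [257.9 217. ] meas 258.4 213.0
```

>>> jog_arm(
  increments=[
    {"rx": 0, "ry": 0, "rz": 0, "x": 0, "y": 16, "z": -4.5, "hand": 15},
    {"rx": 0, "ry": 0, "rz": 0, "x": 0, "y": 16, "z": -4.5, "hand": 15},
    {"rx": 0, "ry": 0, "rz": 0, "x": 0, "y": 15, "z": -4, "hand": 15},
    {"rx": 0, "ry": 0, "rz": 0, "x": 0, "y": 0, "z": 0, "hand": 15},
    {"rx": 0, "ry": 0, "rz": 0, "x": 0, "y": 0, "z": 0, "hand": 15},
  ],
)

```text
time_s: 9.07
eef_pos: [379.1, 194.6, 105.3]
ee_rot: [-0.5, -0.5, -0.5, 0.5]
force: [-0.9, -1.3, -0.2]
grip_width: 0.269
```

```bash
python3 -c "
from h import *
delta([380.2,194.7,55]);s=sense()
im=save('wrist','w7.png')
np.save('w7.npy',np.r_[s['eef_pos'],s['ee_rot']])
t=cv2.imread('pics/w7.png').astype(float);cv2.imwrite('pics/w7b.png',np.clip(cv2.resize(t[160:310,160:360],None,fx=4,fy=4,interpolation=cv2.INTER_CUBIC)*2.5,0,255).astype('uint8'))"
```

```text
tool delta [50.3  1.2 -0.1] y-yaw -0.0001 pos [379.1 194.6 105.3] F [-0.9 -1.3 -0.2] g 0.269 t 9.075
x-axis [-0. -0. -1.]
```

View pics/w7b.png

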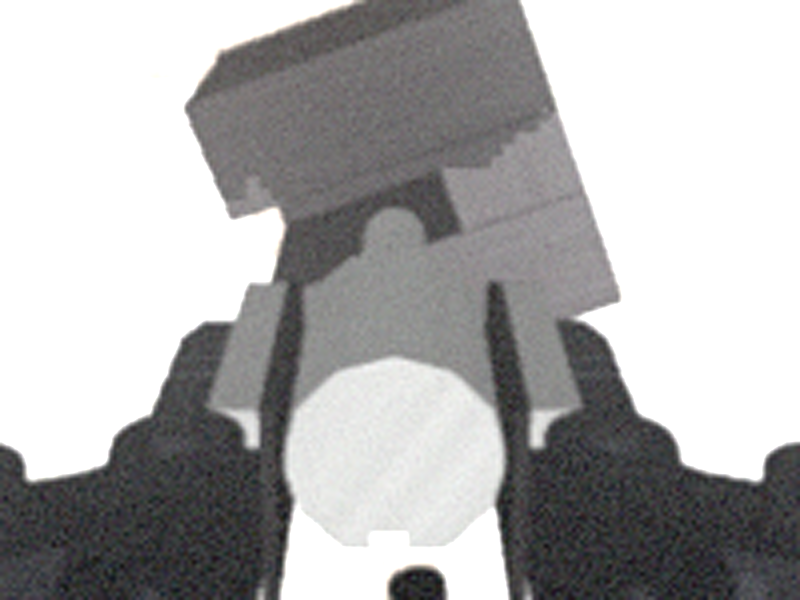

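>>> jog_arm(
  increments=[
    {"rx": 0, "ry": 0, "rz": 0, "x": 8, "y": 0.5, "z": 0, "hand": 15},
    {"rx": 0, "ry": 0, "rz": 0, "x": 8, "y": 0, "z": 0, "hand": 15},
    {"rx": 0, "ry": 0, "rz": 0, "x": 5, "y": 0, "z": 0, "hand": 15},
    {"rx": 0, "ry": 0, "rz": 0, "x": 0, "y": 0, "z": 0, "hand": 15},
  ],
)

```text
time_s: 9.62
eef_pos: [379.8, 194.7, 83.8]
ee_rot: [-0.5, -0.5, -0.5, 0.5]
force: [-0.3, 0.1, -0.1]
grip_width: 0.269
```

```bash
python3 -c "
from h import *
delta([380.2,194.7,55]);print(sense()['wrist_torque'])"
```

```text
tool delta [28.8  0.4 -0. ] y-yaw 0.0 pos [379.8 194.7  83.8] F [-0.3  0.1 -0.1] g 0.269 t 9.625
x-axis [-0.001 -0.    -1.   ]
[-0.00841815  0.00885471  0.0314649 ]
```

In the notch 11 mm with no force. Continuing.

>>> jog_arm(
  increments=[
    {"rx": 0, "ry": 0, "rz": 0, "x": 8, "y": 0, "z": 0, "hand": 15},
    {"rx": 0, "ry": 0, "rz": 0, "x": 8, "y": 0, "z": 0, "hand": 15},
    {"rx": 0, "ry": 0, "rz": 0, "x": 7, "y": 0, "z": 0, "hand": 15},
    {"rx": 0, "ry": 0, "rz": 0, "x": 3, "y": 0, "z": 0, "hand": 15},
    {"rx": 0, "ry": 0, "rz": 0, "x": 0, "y": 0, "z": 0, "hand": 15},
  ],
)

```text
time_s: 10.25
eef_pos: [380.0, 194.7, 58.1]
ee_rot: [-0.5, -0.5, -0.5, 0.5]
force: [0.5, -0.1, -0.2]
grip_width: 0.264
```

```bash
python3 -c "
from h import *
delta([380.2,194.7,55]);print(sense()['wrist_torque'])"
```

```text
tool delta [3.1 0.2 0. ] y-yaw -0.0 pos [380.  194.7  58.1] F [ 0.5 -0.1 -0.2] g 0.264 t 10.25
x-axis [-0. -0. -1.]
[-0.00429023 -0.00968814  0.07237973]
```

>>> jog_arm(
  increments=[
    {"rx": 0, "ry": 0, "rz": 0, "x": 1.5, "y": 0, "z": 0, "hand": 15},
    {"rx": 0, "ry": 0, "rz": 0, "x": 1, "y": 0, "z": 0, "hand": 15},
    {"rx": 0, "ry": 0, "rz": 0, "x": 0.5, "y": 0, "z": 0, "hand": 15},
    {"rx": 0, "ry": 0, "rz": 0, "x": 0, "y": 0, "z": 0, "hand": 15},
  ],
)

```text
time_s: 10.75
eef_pos: [380.1, 194.7, 55.3]
ee_rot: [0.5, 0.5, 0.5, -0.5]
force: [-0.8, -0.4, -0.8]
grip_width: 0.274
```

>>> jog_arm(
  increments=[
    {"rx": 0, "ry": 0, "rz": 0, "x": 0.5, "y": 0, "z": 0, "hand": 15},
    {"rx": 0, "ry": 0, "rz": 0, "x": 0, "y": 0, "z": 0, "hand": 28},
    {"rx": 0, "ry": 0, "rz": 0, "x": 0, "y": 0, "z": 0, "hand": 50},
    {"rx": 0, "ry": 0, "rz": 0, "x": 0, "y": 0, "z": 0, "hand": 60},
    {"rx": 0, "ry": 0, "rz": 0, "x": 0, "y": 0, "z": 0, "hand": 60},
  ],
)

```text
time_s: 11.38
eef_pos: [380.1, 194.7, 54.8]
ee_rot: [-0.5, -0.5, -0.5, 0.5]
force: [-0.4, 0.2, -0.4]
grip_width: 0.702
```

>>> jog_arm(
  increments=[
    {"rx": 0, "ry": 0, "rz": 0, "x": -10, "y": 0, "z": 0, "hand": 60},
    {"rx": 0, "ry": 0, "rz": 0, "x": -20, "y": 0, "z": 0, "hand": 60},
    {"rx": 0, "ry": 0, "rz": 0, "x": -30, "y": 0, "z": 0, "hand": 60},
    {"rx": 0, "ry": 0, "rz": 0, "x": -35, "y": 0, "z": -15, "hand": 60},
    {"rx": 0, "ry": 0, "rz": 0, "x": -30, "y": 0, "z": -20, "hand": 60},
  ],
)

```text
time_s: 12.0
eef_pos: [380.1, 230.0, 181.9]
ee_rot: [0.5, 0.501, 0.5, -0.5]
force: [0.8, 0.1, -0.9]
grip_width: 0.708
```

```bash
python3 -c "
from h import *
s=sense()
im=save('wrist','w8.png')
np.save('w8.npy',np.r_[s['eef_pos'],s['ee_rot']])
t=cv2.imread('pics/w8.png').astype(float);cv2.imwrite('pics/w8b.png',np.clip(cv2.resize(t[110:310,160:360],None,fx=3,fy=3,interpolation=cv2.INTER_CUBIC)*2.5,0,255).astype('uint8'))
save('side','s8.png');t=cv2.imread('pics/s8.png').astype(float);cv2.imwrite('pics/s8b.png',np.clip(cv2.resize(t[125:275,100:300],None,fx=4,fy=4,interpolation=cv2.INTER_CUBIC)*1.8,0,255).astype('uint8'))
delta([570,-80,230])"
```

```text
tool delta [-46.3 188.6 311.4] y-yaw 0.0015 pos [381.2 231.2 183.2] F [ 0.1  0.1 -0.4] g 0.703 t 12.1
x-axis [ 0.006  0.002 -1.   ]
```

View pics/w8b.png

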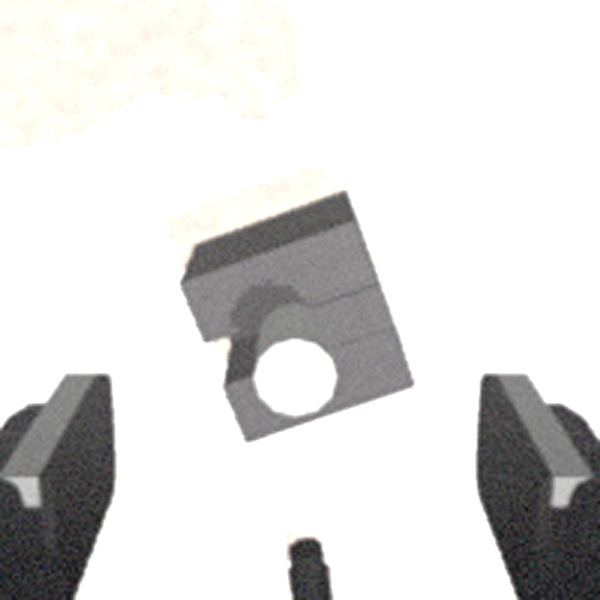

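View pics/s8b.png

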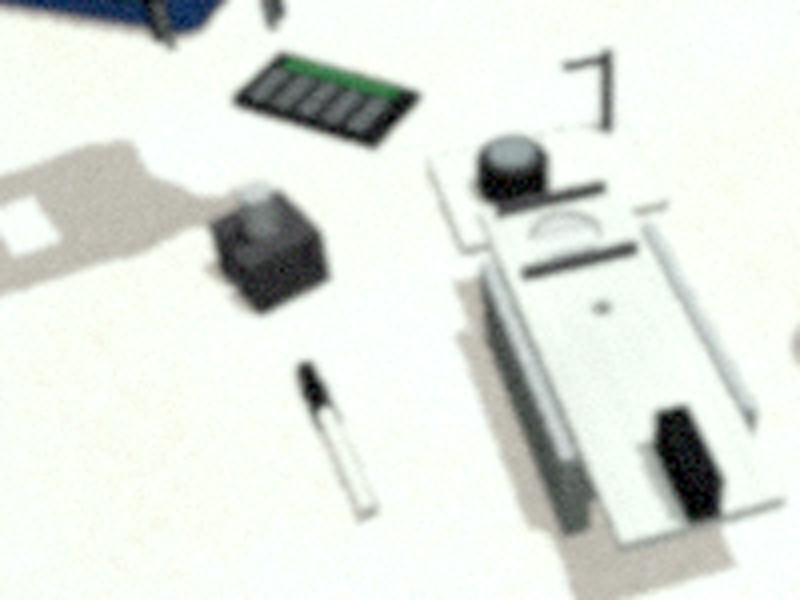

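>>> jog_arm(
  increments=[
    {"rx": 0, "ry": 0, "rz": 0, "x": -12, "y": 22, "z": 8, "hand": 60},
    {"rx": 0, "ry": 0, "rz": 0, "x": -12, "y": 27, "z": 10, "hand": 60},
    {"rx": 0, "ry": 0, "rz": 0, "x": -12, "y": 30, "z": 11, "hand": 60},
    {"rx": 0, "ry": 0, "rz": 0, "x": -12, "y": 30, "z": 11, "hand": 60},
    {"rx": 0, "ry": 0, "rz": 0, "x": 0, "y": 30, "z": 11, "hand": 60},
  ],
)

```text
time_s: 12.72
eef_pos: [520.1, 178.0, 228.4]
ee_rot: [0.5, 0.5, 0.5, -0.5]
force: [0.9, 0.6, 0.1]
grip_width: 0.699
```

>>> jog_arm(
  increments=[
    {"rx": 0, "ry": 0, "rz": 0, "x": 0, "y": 30, "z": 11, "hand": 60},
    {"rx": 0, "ry": 0, "rz": 0, "x": 0, "y": 30, "z": 11, "hand": 60},
    {"rx": 0, "ry": 0, "rz": 0, "x": 0, "y": 20, "z": 8, "hand": 60},
    {"rx": 0, "ry": 0, "rz": 0, "x": 0, "y": 0, "z": 0, "hand": 60},
    {"rx": 0, "ry": 0, "rz": 0, "x": 0, "y": 0, "z": 0, "hand": 60},
  ],
)

```text
time_s: 13.35
eef_pos: [598.3, 148.9, 227.6]
ee_rot: [0.5, 0.5, 0.5, -0.5]
force: [-0.1, 0.4, 0.3]
grip_width: 0.706
```

```bash
python3 -c "
from h import *
s=sense()
im=save('wrist','w9.png')
np.save('w9.npy',np.r_[s['eef_pos'],s['ee_rot']])
t=cv2.imread('pics/w9.png').astype(float);cv2.imwrite('pics/w9b.png',np.clip(cv2.resize(t,None,fx=1.5,fy=1.5,interpolation=cv2.INTER_CUBIC)*1.6,0,255).astype('uint8'))
delta([570,-80,230])"
```

```text
tool delta [ -2.1 -28.4 229. ] y-yaw 0.0005 pos [598.3 149.  227.9] F [ 0.6 -0.2 -0.6] g 0.702 t 13.4
x-axis [-0.  0. -1.]
```

View pics/w9b.png

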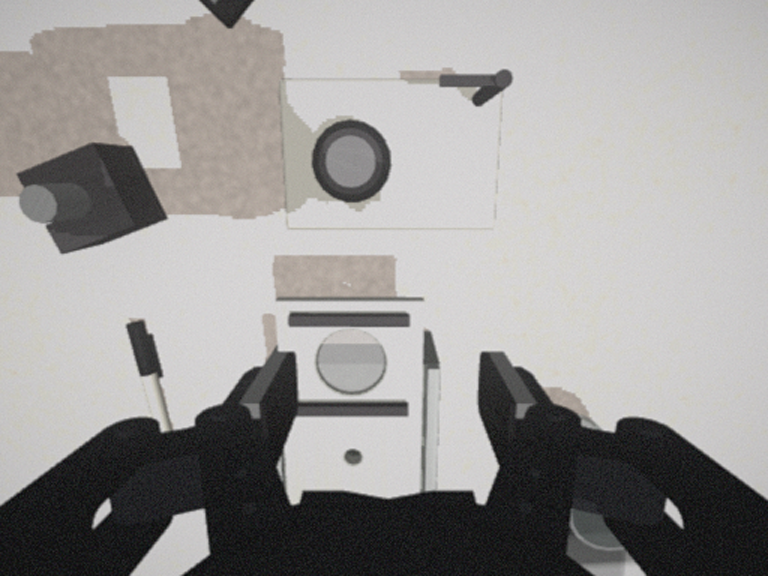

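```bash
python3 - <<'E'
from h import *
t=cv2.imread('pics/w9.png').astype(float)
a=cv2.resize(t[35:75,275:355],None,fx=9,fy=9,interpolation=cv2.INTER_CUBIC)*1.6
b=cv2.resize(t[190:215,210:290],None,fx=9,fy=9,interpolation=cv2.INTER_CUBIC)*1.6
cv2.imwrite('pics/w9c.png',np.clip(np.vstack([a,b]),0,255).astype('uint8'))
E
```

```text
(no output)
```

View pics/w9c.png

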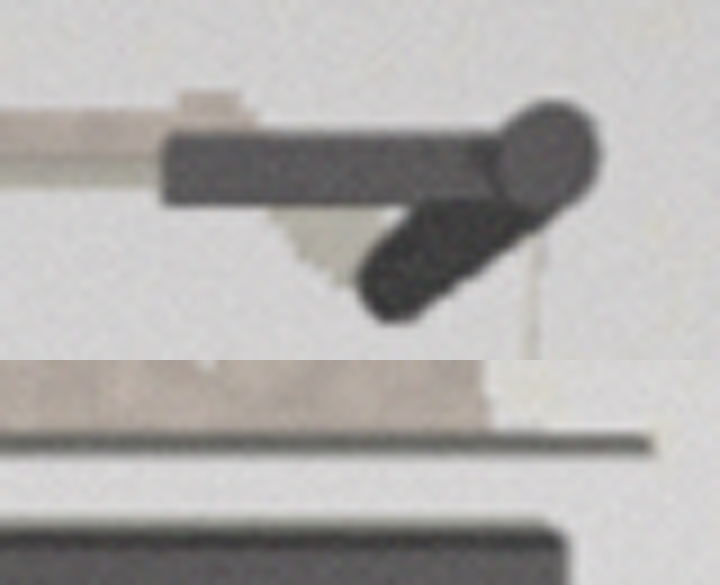

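```bash
python3 - <<'E'
from h import *
np.set_printoptions(precision=1,suppress=True)
a=np.load('w9.npy');st=dict(eef_pos=a[:3],ee_rot=a[3:])
f=lambda x,y,z:ray('wrist',275+(x+.5)/9-.5,35+(y+.5)/9-.5,z,st)
print('tip',f(162,168,82),f(162,168,86),f(162,135,86),f(162,204,82))
print('post top',f(549,155,88))
print('board end',ray('wrist',230,199.8,80,st))
g=lambda cx,cy,z:ray('wrist',(cx+.5)/1.5-.5,(cy+.5)/1.5-.5,z,st)
print('pinhole',g(353,457,80),'window',g(351,361,80),'lens',g(351,161,48),'head',g(38,203,84))
E
```

```text
tip [628.5 265.7  82. ] [628.1 265.   86. ] [628.  267.9  86. ] [628.6 262.4  82. ]
post top [664.8 265.8  88. ]
board end [570.2 131.2  80. ]
pinhole [573.   10.9  80. ] window [573.1  87.3  80. ] lens [573.4 220.9  48. ] head [381. 195.  84.]
```

>>> jog_arm(
  increments=[
    {"rx": 0, "ry": 0, "rz": 0, "x": 0, "y": 0, "z": -25, "hand": 60},
    {"rx": 0, "ry": 0, "rz": 0, "x": 0, "y": 0, "z": -30, "hand": 60},
    {"rx": 0, "ry": 0, "rz": 0, "x": 0, "y": 0, "z": -25, "hand": 60},
    {"rx": 0, "ry": 0, "rz": 0, "x": 0, "y": 0, "z": 0, "hand": 60},
    {"rx": 0, "ry": 0, "rz": 0, "x": 0, "y": 0, "z": 0, "hand": 60},
  ],
)

```text
time_s: 14.02
eef_pos: [598.8, 228.4, 228.0]
ee_rot: [0.5, 0.5, 0.5, -0.5]
force: [-0.7, -0.6, 0.2]
grip_width: 0.699
```

```bash
python3 -c "
from h import *
s=sense()
im=save('wrist','w10.png')
np.save('w10.npy',np.r_[s['eef_pos'],s['ee_rot']])
t=cv2.imread('pics/w10.png').astype(float);cv2.imwrite('pics/w10b.png',np.clip(cv2.resize(t,None,fx=1.5,fy=1.5,interpolation=cv2.INTER_CUBIC)*1.6,0,255).astype('uint8'))
delta([570,-80,230])"
```

```text
tool delta [ -2.  -28.8 308.1] y-yaw -0.0004 pos [598.9 228.1 228. ] F [-0.1  0.3 -0.6] g 0.704 t 14.075
x-axis [ 0. -0. -1.]
```

View pics/w10b.png

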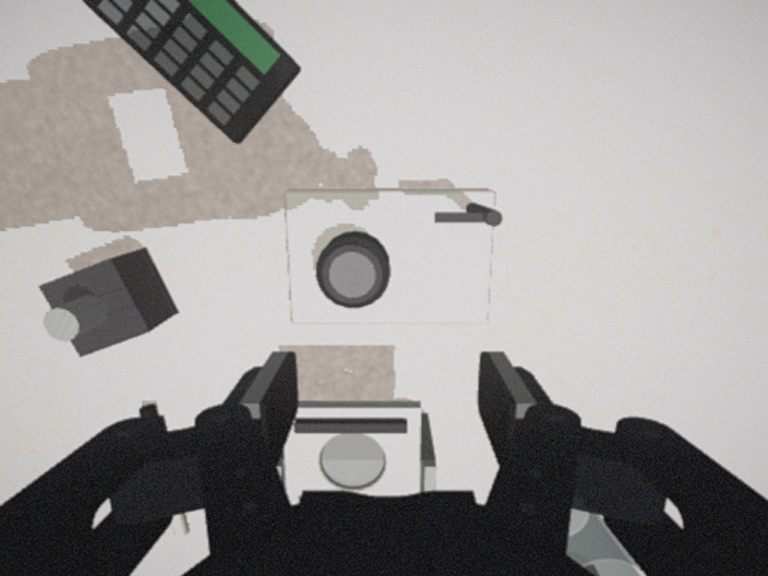

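```bash
python3 - <<'E'
from h import *
np.set_printoptions(precision=1,suppress=True)
a=np.load('w10.npy');st=dict(eef_pos=a[:3],ee_rot=a[3:])
g=lambda cx,cy,z:ray('wrist',(cx+.5)/1.5-.5,(cy+.5)/1.5-.5,z,st)
print('tip',g(436,217,84),'post',g(493,218,88),'lens',g(352,273,48),'end',g(360,406.5,80),'window',g(352,460,80),'base',g(287,190,12),g(292,323,12))
a=np.load('w9.npy');st=dict(eef_pos=a[:3],ee_rot=a[3:])
print('base w9',g(281,79,12),g(287,229,12))
a=np.load('w3.npy');st=dict(eef_pos=a[:3],ee_rot=a[3:])
E
```

```text
tip [629.4 265.8  84. ] post [664.3 265.6  88. ] lens [573.1 221.9  48. ] end [579.4 131.4  80. ] window [572.8  87.5  80. ] base [521.3 279.5  12. ] [519.2 171.1  12. ]
base w9 [520.9 278.9  12. ] [519.  170.1  12. ]
```

>>> jog_arm(
  increments=[
    {"rx": 0, "ry": 0, "rz": 0, "x": 0, "y": -2, "z": 22, "hand": 60},
    {"rx": 0, "ry": 0, "rz": 0, "x": 0, "y": -3, "z": 30, "hand": 60},
    {"rx": 0, "ry": 0, "rz": 0, "x": 0, "y": -3, "z": 35, "hand": 60},
    {"rx": 0, "ry": 0, "rz": 0, "x": 0, "y": -3, "z": 35, "hand": 60},
    {"rx": 0, "ry": 0, "rz": 0, "x": 0, "y": -3, "z": 35, "hand": 60},
  ],
)

```text
time_s: 14.7
eef_pos: [584.4, 68.9, 228.0]
ee_rot: [-0.5, -0.5, -0.5, 0.5]
force: [0.0, 0.2, -1.0]
grip_width: 0.696
```

>>> jog_arm(
  increments=[
    {"rx": 0, "ry": 0, "rz": 0, "x": 0, "y": -3, "z": 35, "hand": 60},
    {"rx": 0, "ry": 0, "rz": 0, "x": 0, "y": -3, "z": 35, "hand": 60},
    {"rx": 0, "ry": 0, "rz": 0, "x": 0, "y": -3, "z": 35, "hand": 60},
    {"rx": 0, "ry": 0, "rz": 0, "x": 0, "y": -3, "z": 35, "hand": 60},
    {"rx": 0, "ry": 0, "rz": 0, "x": 0, "y": 0, "z": 25, "hand": 60},
  ],
)

```text
time_s: 15.32
eef_pos: [571.9, -96.3, 228.0]
ee_rot: [-0.5, -0.5, -0.499, 0.501]
force: [0.8, 0.4, -0.0]
grip_width: 0.698
```

>>> jog_arm(
  increments=[
    {"rx": 0, "ry": 0, "rz": 0, "x": 0, "y": 0, "z": 0, "hand": 60},
    {"rx": 0, "ry": 0, "rz": 0, "x": 0, "y": 0, "z": 0, "hand": 60},
  ],
)

```text
time_s: 15.58
eef_pos: [572.7, -93.3, 227.9]
ee_rot: [0.5, 0.5, 0.5, -0.5]
force: [0.6, -0.7, -0.1]
grip_width: 0.697
```

```bash
python3 -c "
from h import *
s=sense()
im=save('wrist','w11.png')
np.save('w11.npy',np.r_[s['eef_pos'],s['ee_rot']])
t=cv2.imread('pics/w11.png').astype(float);cv2.imwrite('pics/w11b.png',np.clip(cv2.resize(t,None,fx=1.5,fy=1.5,interpolation=cv2.INTER_CUBIC)*1.6,0,255).astype('uint8'))
delta([573,-140,88])"
```

```text
tool delta [139.9   0.2  47.1] y-yaw 0.0002 pos [572.8 -92.9 227.9] F [-1.   0.4 -0. ] g 0.707 t 15.625
x-axis [-0.  0. -1.]
```

View pics/w11b.png

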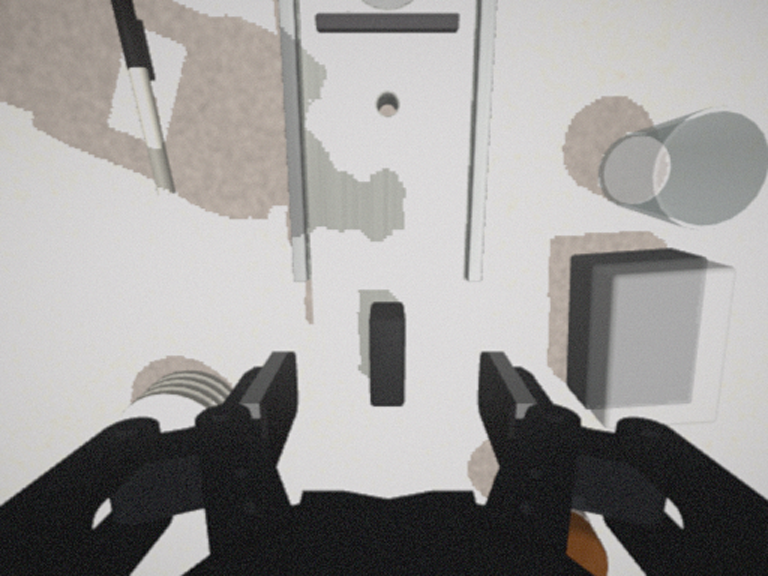

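```bash
python3 - <<'E'
from h import *
np.set_printoptions(precision=1,suppress=True)
a=np.load('w11.npy');st=dict(eef_pos=a[:3],ee_rot=a[3:])
g=lambda cx,cy,z:ray('wrist',(cx+.5)/1.5-.5,(cy+.5)/1.5-.5,z,st)
print('grip',g(388,320,126),g(388,406,126),g(388,363,126),'hole',g(387.5,103,80))
print('reagent',ray('top',362,154,150),'tipbox',g(600,260,76),g(600,420,76),'beaker',g(717,167,90))
E
```

```text
grip [ 573.1 -109.8  126. ] [ 573.1 -164.1  126. ] [ 573.1 -136.2  126. ] hole [572.9  11.3  80. ]
reagent [ 707.4 -309.6  150. ] tipbox [713.4 -84.8  76. ] [ 728.  -203.4   76. ] beaker [769.8 -25.7  90. ]
```

>>> jog_arm(
  increments=[
    {"rx": 0, "ry": 0, "rz": 0, "x": 20, "y": 0, "z": 20, "hand": 60},
    {"rx": 0, "ry": 0, "rz": 0, "x": 30, "y": 0, "z": 20, "hand": 60},
    {"rx": 0, "ry": 0, "rz": 0, "x": 30, "y": 0, "z": 7.5, "hand": 60},
    {"rx": 0, "ry": 0, "rz": 0, "x": 25, "y": 0, "z": 0, "hand": 60},
    {"rx": 0, "ry": 0, "rz": 0, "x": 20, "y": 0, "z": 0, "hand": 60},
  ],
)

```text
time_s: 16.25
eef_pos: [572.9, -139.9, 101.8]
ee_rot: [0.5, 0.5, 0.501, -0.5]
force: [0.5, 0.2, 0.4]
grip_width: 0.703
```

>>> jog_arm(
  increments=[
    {"rx": 0, "ry": 0, "rz": 0, "x": 10, "y": 0, "z": 0, "hand": 60},
    {"rx": 0, "ry": 0, "rz": 0, "x": 5, "y": 0, "z": 0, "hand": 50},
    {"rx": 0, "ry": 0, "rz": 0, "x": 0, "y": 0, "z": 0, "hand": 40},
    {"rx": 0, "ry": 0, "rz": 0, "x": 0, "y": 0, "z": 0, "hand": 40},
  ],
)

```text
time_s: 16.75
eef_pos: [573.4, -140.8, 88.5]
ee_rot: [0.5, 0.5, 0.5, -0.5]
force: [-1.0, 0.3, 0.4]
grip_width: 0.469
```

```bash
python3 -c "
from h import *
delta([573,-140.5,88])"
```

```text
tool delta [ 0.5 -0.4 -0.3] y-yaw 0.0001 pos [ 573.4 -140.8   88.5] F [-1.   0.3  0.4] g 0.469 t 16.75
x-axis [ 0.001 -0.001 -1.   ]
```

>>> jog_arm(
  increments=[
    {"rx": 0, "ry": 0, "rz": 0, "x": 0, "y": -0.3, "z": 0, "hand": 12},
    {"rx": 0, "ry": 0, "rz": 0, "x": 0, "y": 0, "z": 0, "hand": 12},
    {"rx": 0, "ry": 0, "rz": 0, "x": 0, "y": 0, "z": 0, "hand": 12},
    {"rx": 0, "ry": 0, "rz": 0, "x": 0, "y": 0, "z": 0, "hand": 12},
    {"rx": 0, "ry": 0, "rz": 0, "x": 0, "y": 0, "z": 0, "hand": 12},
  ],
  force=80,
)

```text
time_s: 17.38
eef_pos: [573.0, -140.8, 88.5]
ee_rot: [0.5, 0.5, 0.5, -0.5]
force: [-2.3, 0.5, 5.6]
grip_width: 0.241
```

```bash
python3 -c "
from h import *
delta([573,-6,88]);print(sense()['wrist_torque'])"
```

```text
tool delta [ 4.000e-01  1.000e-01 -1.348e+02] y-yaw 0.0002 pos [ 573.  -140.8   88.5] F [-2.3  0.5  5.6] g 0.241 t 17.375
x-axis [ 0.001 -0.    -1.   ]
[0.13797728 0.29737095 0.12363381]
```

>>> jog_arm(
  increments=[
    {"rx": 0, "ry": 0, "rz": 0, "x": 0, "y": 0, "z": -4, "hand": 12},
    {"rx": 0, "ry": 0, "rz": 0, "x": 0, "y": 0, "z": -7, "hand": 12},
    {"rx": 0, "ry": 0, "rz": 0, "x": 0, "y": 0, "z": -8, "hand": 12},
    {"rx": 0, "ry": 0, "rz": 0, "x": 0, "y": 0, "z": -8, "hand": 12},
    {"rx": 0, "ry": 0, "rz": 0, "x": 0, "y": 0, "z": -8, "hand": 12},
  ],
)

```text
time_s: 18.0
eef_pos: [573.3, -106.7, 88.5]
ee_rot: [0.501, 0.5, 0.499, -0.5]
force: [0.1, -5.7, 3.7]
grip_width: 0.248
```

```bash
python3 -c "
from h import *
delta([573,-6,88]);print(sense()['wrist_torque'])"
```

```text
tool delta [   0.3   -0.3 -100.7] y-yaw -0.0004 pos [ 573.3 -106.7   88.5] F [ 0.1 -5.7  3.7] g 0.248 t 18.0
x-axis [ 0.002 -0.002 -1.   ]
[-7.78222428e-01  2.26715922e-01  5.25683608e-05]
```

Sliding smoothly (about 6 N friction). Continuing.

>>> jog_arm(
  increments=[
    {"rx": 0, "ry": 0, "rz": 0, "x": 0, "y": 0, "z": -8, "hand": 12},
    {"rx": 0, "ry": 0, "rz": 0, "x": 0, "y": 0, "z": -8, "hand": 12},
    {"rx": 0, "ry": 0, "rz": 0, "x": 0, "y": 0, "z": -8, "hand": 12},
    {"rx": 0, "ry": 0, "rz": 0, "x": 0, "y": 0, "z": -8, "hand": 12},
    {"rx": 0, "ry": 0, "rz": 0, "x": 0, "y": 0, "z": -6, "hand": 12},
  ],
)

```text
time_s: 18.62
eef_pos: [573.3, -68.6, 88.5]
ee_rot: [0.501, 0.5, 0.499, -0.5]
force: [-0.5, -5.0, 5.3]
grip_width: 0.247
```

>>> jog_arm(
  increments=[
    {"rx": 0, "ry": 0, "rz": 0, "x": 0, "y": 0, "z": -6, "hand": 12},
    {"rx": 0, "ry": 0, "rz": 0, "x": 0, "y": 0, "z": -7, "hand": 12},
    {"rx": 0, "ry": 0, "rz": 0, "x": 0, "y": 0, "z": -7, "hand": 12},
    {"rx": 0, "ry": 0, "rz": 0, "x": 0, "y": 0, "z": -7, "hand": 12},
    {"rx": 0, "ry": 0, "rz": 0, "x": 0, "y": 0, "z": -5, "hand": 12},
  ],
)

```text
time_s: 19.25
eef_pos: [573.3, -36.6, 88.5]
ee_rot: [0.501, 0.5, 0.499, -0.5]
force: [0.8, -5.6, 4.5]
grip_width: 0.243
```

```bash
python3 -c "
from h import *
delta([573,-6,88]);print(sense()['wrist_torque'])
for n in ['top','side']:
    save(n,n+'12.png')
t=cv2.imread('pics/top12.png').astype(float);cv2.imwrite('pics/t12b.png',np.clip(cv2.resize(t[150:225,180:300],None,fx=6,fy=6,interpolation=cv2.INTER_CUBIC)*1.8,0,255).astype('uint8'))
t=cv2.imread('pics/side12.png').astype(float);cv2.imwrite('pics/s12b.png',np.clip(cv2.resize(t[125:225,180:300],None,fx=6,fy=6,interpolation=cv2.INTER_CUBIC)*1.8,0,255).astype('uint8'))
"
```

```text
tool delta [  0.4  -0.3 -30.6] y-yaw -0.0001 pos [573.3 -36.6  88.5] F [ 0.8 -5.6  4.5] g 0.243 t 19.25
x-axis [ 0.002 -0.002 -1.   ]
[-0.82127554  0.23821017  0.03324315]
```

View pics/t12b.png

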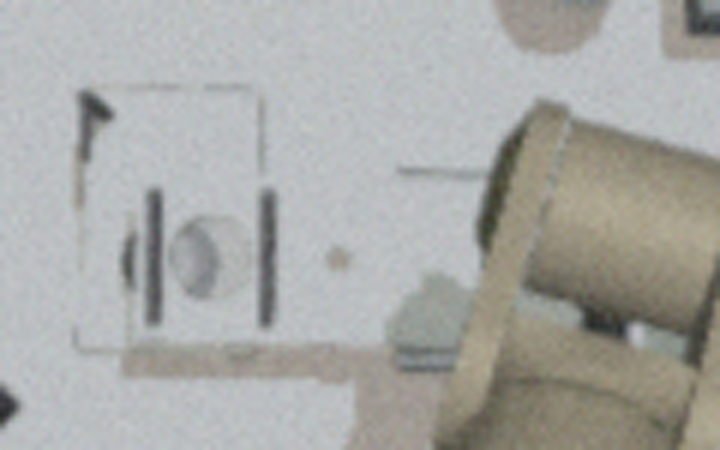

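View pics/s12b.png

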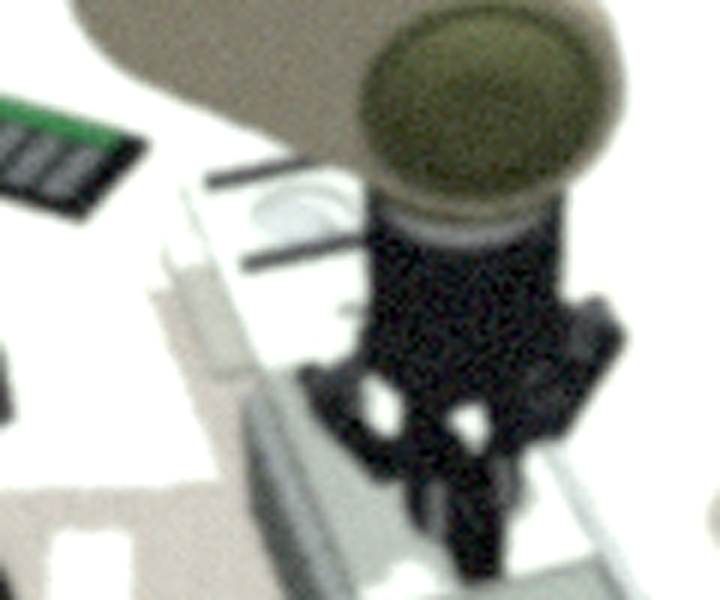

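>>> jog_arm(
  increments=[
    {"rx": 0, "ry": 0, "rz": 0, "x": 0, "y": 0, "z": -6, "hand": 12},
    {"rx": 0, "ry": 0, "rz": 0, "x": 0, "y": 0, "z": -6, "hand": 12},
    {"rx": 0, "ry": 0, "rz": 0, "x": 0, "y": 0, "z": -6, "hand": 12},
    {"rx": 0, "ry": 0, "rz": 0, "x": 0, "y": 0, "z": -5, "hand": 12},
    {"rx": 0, "ry": 0, "rz": 0, "x": 0, "y": 0, "z": -4, "hand": 12},
  ],
)

```text
time_s: 19.98
eef_pos: [573.4, -9.8, 88.6]
ee_rot: [0.501, 0.5, 0.499, -0.5]
force: [-0.2, -6.5, 6.0]
grip_width: 0.241
```

>>> jog_arm(
  increments=[
    {"rx": 0, "ry": 0, "rz": 0, "x": 0, "y": 0, "z": -1, "hand": 12},
    {"rx": 0, "ry": 0, "rz": 0, "x": 0, "y": 0, "z": 0, "hand": 12},
    {"rx": 0, "ry": 0, "rz": 0, "x": 0, "y": 0, "z": 0, "hand": 12},
  ],
)

```text
time_s: 20.35
eef_pos: [573.4, -8.7, 88.6]
ee_rot: [0.501, 0.5, 0.499, -0.5]
force: [0.6, -4.6, 6.2]
grip_width: 0.242
```

```bash
python3 -c "
from h import *
delta([573,-6,88]);print(sense()['wrist_torque'])
A=np.mean([capture('top').astype(float) for _ in range(6)],0)[:,:,::-1];cv2.imwrite('pics/top13.png',A.astype('uint8'));np.save('top13.npy',A)
cv2.imwrite('pics/t13b.png',np.clip(cv2.resize(A[150:225,180:280],None,fx=8,fy=8,interpolation=cv2.INTER_CUBIC)*1.8,0,255).astype('uint8'))
"
```

```text
tool delta [ 0.6 -0.4 -2.7] y-yaw -0.0001 pos [573.4  -8.7  88.6] F [ 0.6 -4.6  6.2] g 0.242 t 20.35
x-axis [ 0.002 -0.002 -1.   ]
[-0.78427507  0.21305042  0.09550868]
```

View pics/t13b.png

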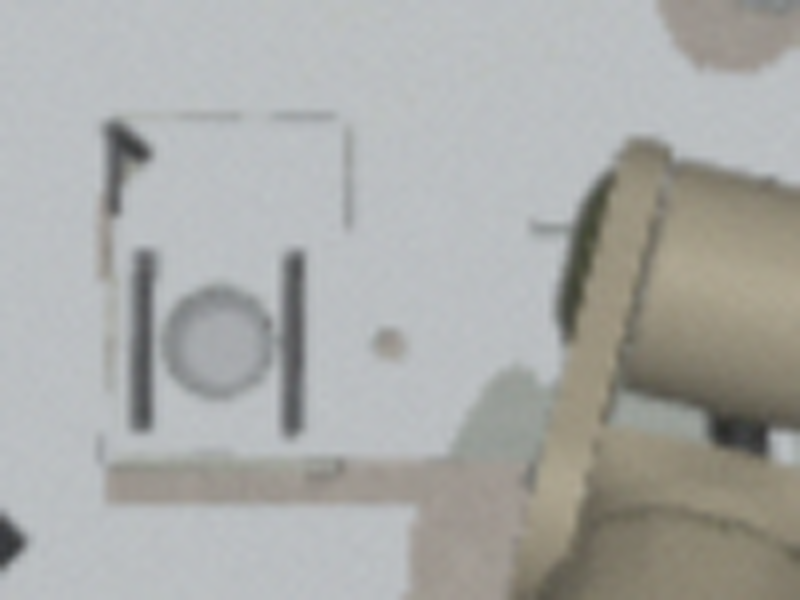

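```bash
python3 - <<'E'
from h import *
np.set_printoptions(precision=1,suppress=True)
A=np.load('top13.npy').mean(2)
np.set_printoptions(linewidth=200)
print(A[164:181,190:200].round(0))
print('end rows');
print(A[185:206,188:200].round(0)[::3])
g=lambda x,y,z:ray('top',180+(x+.5)/8-.5,150+(y+.5)/8-.5,z)
h=g(389,343,80);w=g(218,342,80);p=g(114,185,84);print(h,w,p,'end from h',h[1]+120,'from w',w[1]+45,'lens',g(218,342,48))
# pointer from initial wrist-derived: 
E
```

```text
[[107. 106. 105. 102.  94.  96.  99. 100. 100. 100.]
 [106. 105.  97.  77.  67.  79.  96. 102. 104. 104.]
 [107. 105.  94.  65.  48.  53.  75.  97. 104. 107.]
 [107. 105. 101.  71.  47.  38.  48.  69.  95. 105.]
 [106. 107. 103.  75.  50.  41.  36.  43.  71.  98.]
 [106. 107. 104.  75.  52.  56.  50.  42.  62.  96.]
 [107. 107. 104.  75.  54.  64.  75.  73.  90. 103.]
 [106. 106. 103.  77.  53.  68.  86.  95. 102. 107.]
 [106. 107. 103.  74.  53.  74.  97. 104. 106. 107.]
 [106. 105. 103.  73.  57.  89. 102. 106. 107. 106.]
 [106. 105.  94.  68.  57.  95. 105. 106. 106. 107.]
 [106. 106.  92.  66.  55.  96. 105. 106. 106. 105.]
 [106. 105.  91.  71.  63.  96. 105. 106. 106. 106.]
 [106. 104.  93.  82.  92. 104. 106. 106. 106. 106.]
 [106. 103.  91.  86.  98. 105. 107. 107. 107. 106.]
 [106. 105.  91.  84. 100. 105. 106. 107. 106. 106.]
 [106. 104.  91.  81.  99. 105. 105. 104. 104. 104.]]
end rows
[[106. 106. 107. 105. 101.  96.  94. 101.  81.  56.  53.  90.]
 [107. 106. 106. 106. 105.  97.  96. 102.  82.  55.  55.  95.]
 [106. 105. 106. 106. 104.  98.  98. 101.  82.  56.  54.  92.]
 [106. 106. 106. 106. 104.  92.  97. 102.  74.  51.  53.  93.]
 [107. 106. 106. 106. 104.  95.  98. 101.  74.  52.  56.  96.]
 [106. 107. 106. 106. 106. 105. 103. 101.  74.  52.  54.  95.]
 [105. 105. 105. 106. 105. 105. 104. 103.  82.  65.  69.  98.]]
[574.1 142.3  80. ] [573.1 217.5  80. ] [641.2 264.6  84. ] end from h 262.30484973451144 from w 262.51573724566094 lens [575.3 221.9  48. ]
```

>>> jog_arm(
  increments=[
    {"rx": 0, "ry": 0, "rz": 0, "x": 0, "y": 0, "z": -1.5, "hand": 12},
    {"rx": 0, "ry": 0, "rz": 0, "x": 0, "y": 0, "z": -0.8, "hand": 12},
    {"rx": 0, "ry": 0, "rz": 0, "x": 0, "y": 0, "z": 0, "hand": 12},
    {"rx": 0, "ry": 0, "rz": 0, "x": 0, "y": 0, "z": 0, "hand": 12},
    {"rx": 0, "ry": 0, "rz": 0, "x": 0, "y": 0, "z": 0, "hand": 12},
  ],
)

```text
time_s: 21.28
eef_pos: [573.4, -6.6, 88.7]
ee_rot: [0.501, 0.5, 0.499, -0.5]
force: [0.9, -5.8, 6.8]
grip_width: 0.241
```

```bash
python3 -c "
from h import *
delta([573,-6,88]);print(sense()['wrist_torque'])
A=np.mean([capture('top').astype(float) for _ in range(4)],0)[:,:,::-1]
B=np.mean([capture('side').astype(float) for _ in range(2)],0)[:,:,::-1]
W=capture('wrist').astype(float)[:,:,::-1]
cv2.imwrite('pics/t14b.png',np.clip(cv2.resize(A[150:260,180:300],None,fx=5,fy=5,interpolation=cv2.INTER_CUBIC)*1.8,0,255).astype('uint8'))
cv2.imwrite('pics/s14b.png',np.clip(cv2.resize(B[120:280,120:300],None,fx=3.6,fy=3.6,interpolation=cv2.INTER_CUBIC)*1.6,0,255).astype('uint8'))
cv2.imwrite('pics/w14b.png',np.clip(W*1.6,0,255).astype('uint8'))
"
```

```text
tool delta [ 0.7 -0.4 -0.6] y-yaw -0.0001 pos [573.4  -6.6  88.7] F [ 0.9 -5.8  6.8] g 0.241 t 21.275
x-axis [ 0.002 -0.002 -1.   ]
[-0.92781295  0.1484871   0.10454841]
```

View pics/t14b.png

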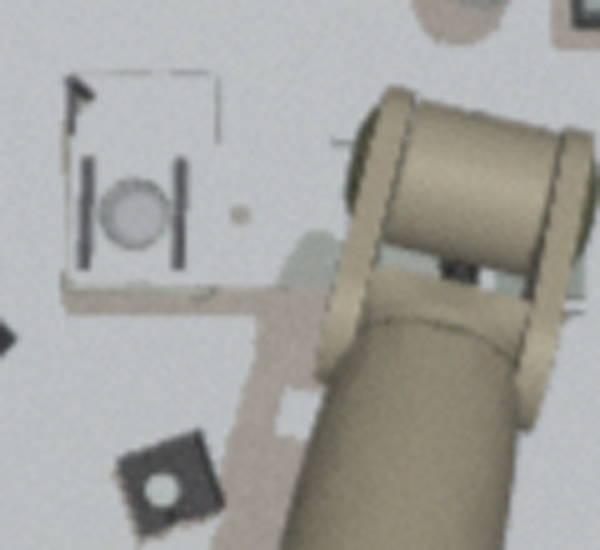

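View pics/s14b.png

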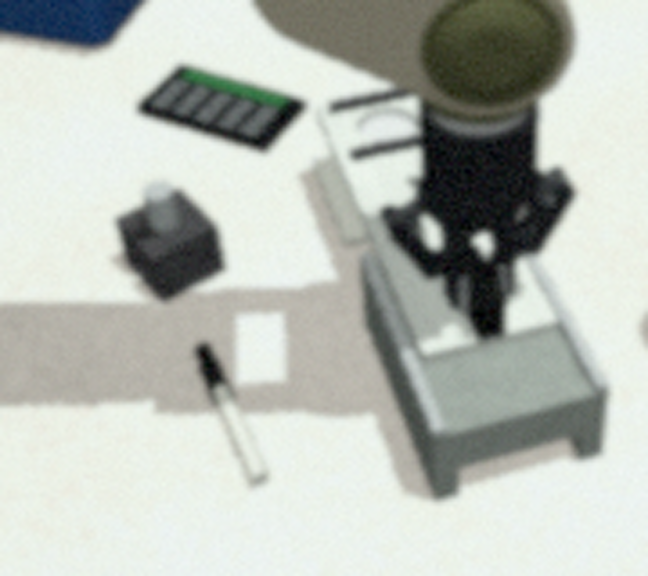

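View pics/w14b.png

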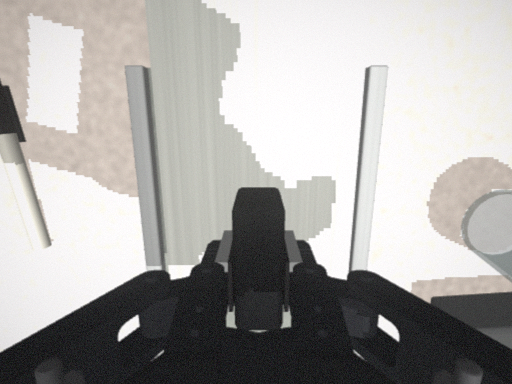

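```bash
python3 -c "
from h import *
print(finish_job()); delta([573,-6,88])"
```

```text
the job is handed in; nothing more can be done
None
the job is handed in; nothing more can be done
```

The job is handed in at about 21.6 s. The pin is parked in the rest, and the board is slid out to the pointer and still held. `finish_job` reports no verdict, so these are my own last checks.

- **Pin:** it hangs upright in the notch. The wrist view put its head within about 1 mm of the seat, and the last top and side views show it still standing there.
- **Board position:** I slid the board about 134 mm. My estimate is that its outer end is level with the pointer within about 2 mm, against the 6 mm allowed.
- **Measurement disagreement:** the first top and side readings put the pointer at y ≈ 260 mm. Two wrist views and a later averaged top view gave about 265 mm, and I used that. Reading the final top picture by eye suggests the end could be about 2 mm past the pointer instead.
- **Hold:** I left the fingers closed on the grip at 80 N, with the tool pressing down about 6–7 N. The tool axis was within about 0.003 rad of vertical. I saw no sign of tilt or viewer contact, but I judged flatness from the pictures and the tool only, since I had no direct measure of the board's tilt or lift.
- **Bystanders:** I saw none moved in the final pictures, but the crops did not cover all of them and I did not measure them.

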